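# Strike a witness line along a run of box blanks

## Task

Take all the round blanks off the sloped track one at a time, each from the stop as it rolls down, lay them on the cradle's two rods in the order they come, the first nearest the tall end stop, and close the row up end to end against that stop. Then draw one slow, straight witness line with the sprung marker along the top of the row, from the open end towards the stop, with the lead touching every blank along its length. Stand the marker back in its block and lay the blanks in the tray, one to a compartment, without knocking the finial, sanding block, tin or bowl that stand about.

Things in the scene. Friction and masses are not known exactly. Their poses are not given: they have to be found in the camera images.
- blank1: light wooden round blank (cylinder with a fine parting groove), 44 mm thick, 58 mm long, 65 g. Origin at its centre; its y axis is the cylinder's axis. All look alike. At the start they lie side by side across the sloped track, touching, the lowest number at the stop; Two or three are there (blank3 may be absent). Dropped on the flat it rolls a little and stops.
- blank2: light wooden round blank (cylinder with a fine parting groove), 44 mm thick, 58 mm long, 65 g. Origin at its centre; its y axis is the cylinder's axis. All look alike. At the start they lie side by side across the sloped track, touching, the lowest number at the stop; Two or three are there (blank3 may be absent). Dropped on the flat it rolls a little and stops.
- blank3: light wooden round blank (cylinder with a fine parting groove), 44 mm thick, 58 mm long, 65 g. Origin at its centre; its y axis is the cylinder's axis. All look alike. At the start they lie side by side across the sloped track, touching, the lowest number at the stop; Two or three are there (blank3 may be absent). Dropped on the flat it rolls a little and stops.
- track: fixed sloped feed track of plywood with two steel rails, falling at 14 degrees to its own -x end, where a metal stop holds the lowest blank; the blanks' axes lie along its y. Origin on the bench under its middle; 250 x 100 mm foot, upper end 145 mm high. Side cheeks, 78 mm over all, guide the blanks but are cut away beside the lowest one, whose two ends are free to the fingers.
- track_end (a point): centre of a blank lying at the track's stop, 85 mm above the bench. The bed lies 30 mm below it. The stop, 34 mm wide, is in front of the blank (towards the track's -x) and ends 2 mm above this height; the cheeks begin 27 mm uphill of it. The next blank touches the lowest one from behind, so grip it by its two flat ends; when it is lifted away the next rolls down within a second.
- cradle: fixed marking cradle: dark board 110 x 294 x 14 mm with two steel rods along its y axis (10 mm thick, 31 mm apart, 31 mm high). Origin on the bench under its middle. Blanks lie between the rods, axis along y and 48 mm high, tops 70 mm high; they slide along under 1 to 3 N. At +y a tall end stop, 64 mm wide, 59 mm high, inner face at y = +132 mm; at -y a low bar, 23 mm high, at y = -136 mm.
- holder: fixed dark wooden block 60 x 60 x 50 mm with an upright hole in the middle of its top, 16 mm wide with a 3 mm chamfer, 47 mm deep. Origin under its centre on the bench.
- marker: marking pencil in a wooden handle, 110 mm long, 80 g, standing in the holder's hole with its collar on the block. Origin at the lead's tip (not pressed), 10 mm above the bench there; z axis up the handle: lead and ferrule 10 mm thick to 40 mm, brass collar 26 mm wide to 48 mm, square neck 16 x 16 mm to 100 mm (grip its flats near 71 mm, along x or y), knob 23 mm wide to 110 mm.
- lead_tip (a point): tip of the marker's lead, 5 mm thick, rounded. The lead is sprung: it gives way up to 8 mm into the ferrule, starting at 0.3 N and taking 1 N when fully in. Dragged along, it turns least in the fingers when they close along the line drawn.
- tray: loose plywood tray 210 (x) x 166 (y) mm, 27 mm high, 450 g, with a 5 mm floor and four compartments of 94 (x) x 72 (y) mm inside, between 6 mm outer walls and 10 mm dividers 25 mm high. Origin under its centre on the bench. A blank lies in a compartment with its axis along the tray's y, its centre 27 mm above the bench.
- place1 (a point): centre of the first blank of a closed-up row, counted from the cradle's tall end stop: 29 mm from the stop's face, 48 mm above the bench. The rods are narrower than the blank, so here it can also be gripped across its sides, fingertips no lower than 15 mm below its axis.
- place2 (a point): centre of the second blank of a closed-up row, counted from the cradle's tall end stop: 87 mm from the stop's face, 48 mm above the bench. The rods are narrower than the blank, so here it can also be gripped across its sides, fingertips no lower than 15 mm below its axis.
- place3 (a point): centre of the third blank of a closed-up row, counted from the cradle's tall end stop: 145 mm from the stop's face, 48 mm above the bench. The rods are narrower than the blank, so here it can also be gripped across its sides, fingertips no lower than 15 mm below its axis.
- cell1 (a point): centre of the floor of one compartment of the tray, 5 mm above the bench
- cell2 (a point): centre of the floor of one compartment of the tray, 5 mm above the bench
- cell3 (a point): centre of the floor of one compartment of the tray, 5 mm above the bench
- cell4 (a point): centre of the floor of one compartment of the tray, 5 mm above the bench
- finial: turned wooden finial, a stack of thin discs, 52 mm wide and 94 mm tall, standing. A bystander: leave it where it is. Origin under its centre
- sanding_block: cork sanding block 75 x 45 x 30 mm. A bystander: leave it where it is. Origin under its centre
- wax_tin: closed steel tin, 72 mm wide, 50 mm tall. A bystander: leave it where it is. Origin under its centre
- bowl: turned wooden bowl, 130 mm wide, 50 mm tall. A bystander: leave it where it is. Origin under its centre

How it is judged:
By the outcome, as a careful person would: the job done as asked, in the order asked, and still so for the second after the job is handed in, with the robot touching nothing.
Of blank3, finial, sanding_block only 1 to 2 are there at a start; the rules pass over those that are not, and their reading is None.
At some moment in a run one of tray may be knocked a few centimetres aside while the robot is not near it.
Once in a run the grip may slacken for a moment while it holds something.
It also fails if it takes over 210 s, if anything falls off the work surface, if the arm or the gripper's body presses on something with over 40 N, if the wrist force passes 120 N, or if a joint passes its speed limit or range.

## Robot

A 6-joint arm with a two-finger parallel gripper is mounted at the origin on the work surface. World frame = base frame: x ahead of the robot, y to its left, z up, the work surface at z = 0. Lengths are in m, angles in rad, forces in N, time in s.
With the tool pointing down it reaches from about 0.3 to 0.875 m from the base axis. Payload 6.4 kg.
Tool frame: the origin (TCP) lies at the very end of the fingers, on their centre line; the grasp point (between the pads) lies 19 mm behind it; z points along the fingers, y is the line along which they close (so a half turn about z gives the same grasp; the last joint's range is limited). The gripper opens to 85 mm and grips with 20 to 120 N. Pads are 22 mm wide; open, the fingers measure 114 mm over their backs; the gripper's body (76 mm by 85 mm) begins 54 mm behind the grasp point. The pads swing forward as they close: fully open they stand 13 mm farther back than shut.
Start: joints at [1.107, 0.181, 1.607, -0, 1.354, -0.206], TCP at [0.147, 0.556, 0.231] pointing down, gripper open.
Joint ranges: [-2.99, 2.99], [-0.89, 2.07], [0.3, 2.58], [-1.14, 4.28], [0, 2.63], [-3.12, 3.12]. Speed limits (rad/s): [2.57, 2.57, 3.01, 3.14, 3.14, 3.14].

## Interface

Orientations are given as a unit quaternion [w, x, y, z].
In Python, from bench import ctrl gives the robot as it stands.
- The arm moves only by the shell command python3 jog.py, which reads ROWS from standard input. ROWS is a JSON list of rows, 1 to 10 of them, each of 7 numbers: dx, dy, dz in m, then a rotation vector rx, ry, rz in rad, then the opening from 0.0 (shut) to 1.0 (fully open); each row is the pose to reach, as a shift and turn from the pose commanded when the command began, along the tool's axes at that moment; what a row does not reach only later rows make up. A row lasts 1/8 s, in which the tool goes at most 0.0625 m and 0.188 rad, less where a joint would pass 70% of its speed; a pose out of reach is approached as far as the arm can. The fingers move at their own pace and stop on an object; the grip force is fixed at half the most. Time passes only in rows, so rows that do not move let the fingers close. It prints the time, the measured TCP pose, the force, the opening and the grip force at its end. Input that does not fit is refused with a message, and nothing moves.
- ctrl.get_obs(): the state, without advancing time (a new reading comes with each control period).
- ctrl.camera(name): name is "side" or "top"; returns the picture (480x640x3 uint8, blue, green, red); there is no depth.
- ctrl.camera_params(name): a dict with "fovy" (degrees; the focal length in pixels is half the picture's height over the tangent of half this angle, whatever the lens; pixels are square), "cx", "cy" (the principal point, pixels), "view" (4x4, takes a point from world to camera coordinates). Camera axes: x right, y up, looking along -z (the intrinsics and any distortion apply to the point x, -y, -z); pixel columns grow to the right and rows downward; lengths in m; the calibration is good to about 2 mm. A picture is of the moment at which its call begins. camera_params takes no time and is no camera call.
- ctrl.hand_in(): hands the job in; it is judged then, once.
The state is a dict: "time_s": time; "q": joint angles; "dq": joint speeds; "joint_efforts": joint torques, N m; "eef_pos": TCP position; "eef_rot": TCP orientation; "wrist_force": force on the tool from outside, world axes, zero at the start; "torque": the same for the moment, N m; "opening": opening from 0.0 (shut) to 1.0 (fully open); "grasp_force": force on a finger pad.
Only numpy, scipy, OpenCV 4.12 (cv2) and the standard library are available. Lean on these libraries where they do the work, as an engineer would, in place of code of your own. Each camera call takes 0.05 s, during which the arm holds its last target. There are 200 camera calls.

## Working session

There is one attempt and no reset: what is moved stays moved. The work goes in short steps, Python scripts to look and compute and a shell command to move; the robot and the scene stay as the last step left them, time stands still between calls to the robot, and variables do not carry over. Pictures are saved under pics/ and viewed, at most 14 in all, crops included, and the job is handed in when it is done.

```bash
ls; mkdir -p pics; python3 - <<'E'
from bench import ctrl
import cv2
for n in("top","side"):
    cv2.imwrite(f"pics/{n}0.png",ctrl.camera(n)); print(n,ctrl.camera_params(n))
o=ctrl.get_obs(); print(o)
E
```

```text
bench.py
jog.py
pics
top {'fovy': 49.455236777119026, 'cx': 326.44697775410003, 'cy': 242.5441751481942, 'view': array([[ 0.00300869, -0.99996933, -0.00723035,  0.0183011 ],
       [ 0.98981817,  0.00194906,  0.14232426, -0.61693553],
       [-0.14230581, -0.00758494,  0.98979368, -1.15198253],
       [ 0.        ,  0.        ,  0.        ,  1.        ]])}
side {'fovy': 42.91722265234565, 'cx': 335.8789444179445, 'cy': 231.62318932606755, 'view': array([[ 0.98619581, -0.16467287,  0.01734005, -0.57854299],
       [ 0.07122315,  0.51640318,  0.85337859, -0.11457575],
       [-0.14948276, -0.84036337,  0.52100317, -1.15148345],
       [ 0.        ,  0.        ,  0.        ,  1.        ]])}
{'time_s': 0.1, 'q': array([ 1.10670681e+00,  1.81487747e-01,  1.60789127e+00, -6.04195681e-06,
        1.35378783e+00, -2.06318103e-01]), 'dq': array([-9.14002646e-05, -2.01638568e-03, -3.17931147e-03, -7.03882482e-04,
       -2.23948118e-03,  2.08823171e-04]), 'joint_efforts': array([ 1.14845656e-05, -4.45880663e+01, -3.52237344e+01, -8.38415485e-05,
        4.17992022e-03, -2.13474414e-05]), 'eef_pos': array([0.14635527, 0.55555948, 0.23047052]), 'eef_rot': array([-2.56138742e-04,  1.28528484e-01,  9.91705505e-01, -7.44258543e-04]), 'wrist_force': array([-0.44305759,  0.62836117, -0.30379885]), 'torque': array([ 0.02375648,  0.00315593, -0.05148465]), 'grasp_force': 0.0, 'opening': 0.99953142296342}
```
View pics/top0.png

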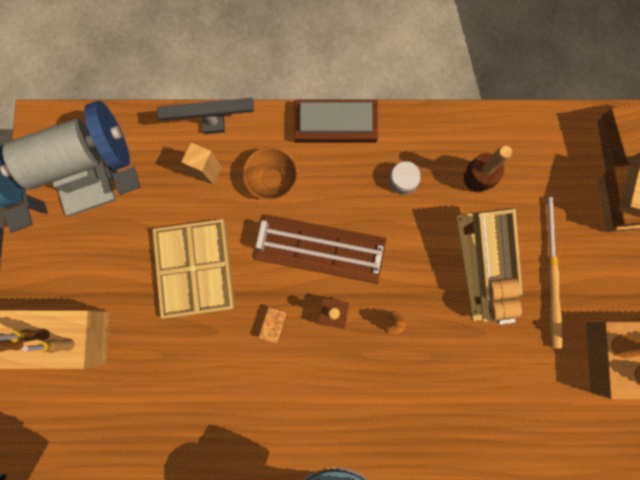

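View pics/side0.png

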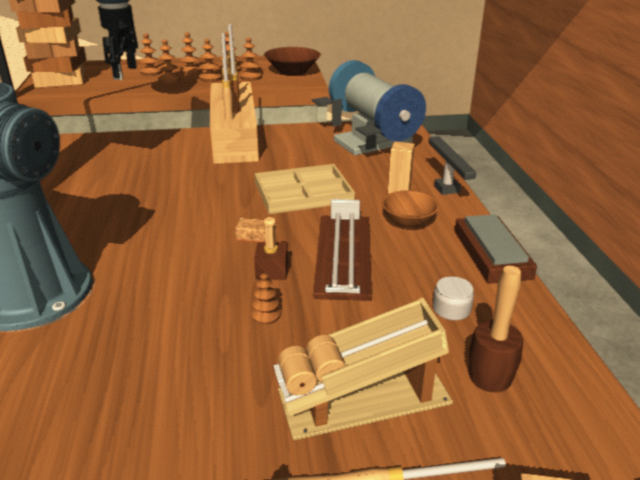

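The top view shows the tray at (193,268), the cradle from (262,236) to (380,260), the holder at (334,313), the sanding block at (272,325) and the finial at (397,322). The track is near (495,265), with two blanks at (506,298). The bowl is at (269,173) and the tin at (405,177). I'll enlarge both views.

```bash
python3 - <<'E'
import cv2
t=cv2.imread("pics/top0.png"); s=cv2.imread("pics/side0.png")
# two panels: left tray+cradle ; right track + holder
a=cv2.resize(t[205:350,145:345],None,fx=4,fy=4,interpolation=cv2.INTER_CUBIC)
b=cv2.resize(t[200:345,325:525],None,fx=4,fy=4,interpolation=cv2.INTER_CUBIC)
c=cv2.resize(s[190:440,225:460],None,fx=2.4,fy=2.4,interpolation=cv2.INTER_CUBIC)
for n,i,x0,y0,k in(("a",a,145,205,4),("b",b,325,200,4),("c",c,225,190,2.4)):
    for u in range(x0-x0%20+20,x0+int(i.shape[1]/k),20):
        cv2.line(i,(int((u+.5-x0)*k),0),(int((u+.5-x0)*k),6),(255,255,255),1); cv2.putText(i,str(u),(int((u-x0)*k)-10,18),0,.4,(255,255,255),1)
    for v in range(y0-y0%20+20,y0+int(i.shape[0]/k),20):
        cv2.line(i,(0,int((v+.5-y0)*k)),(6,int((v+.5-y0)*k)),(255,255,255),1); cv2.putText(i,str(v),(8,int((v-y0)*k)+6),0,.4,(255,255,255),1)
    cv2.imwrite(f"pics/crop_{n}.png",i)
E
```

View pics/crop_a.png

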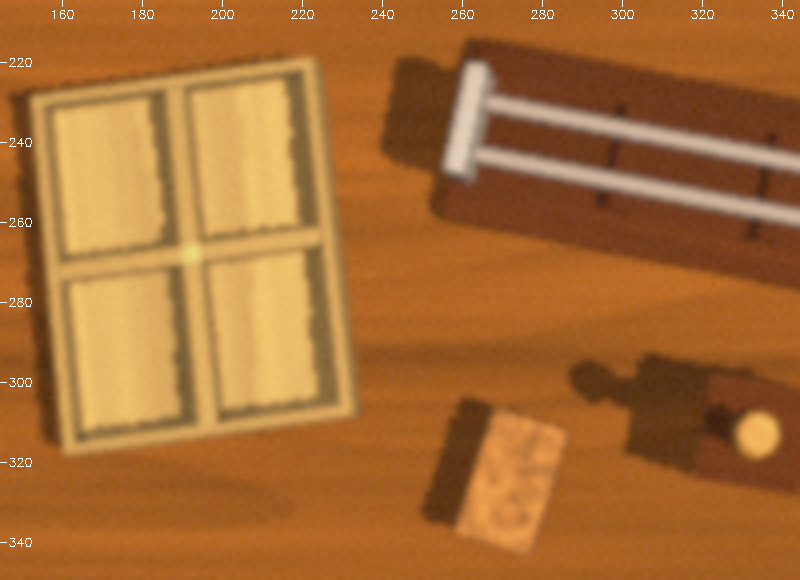

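View pics/crop_b.png

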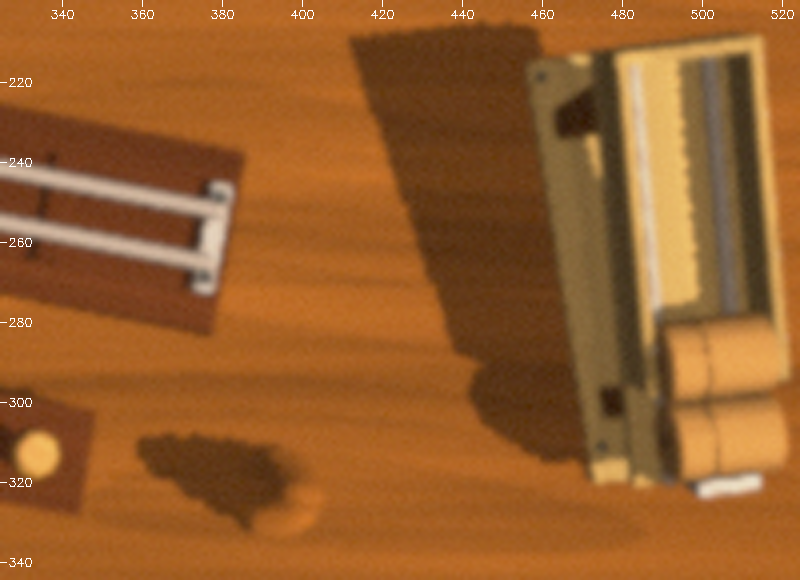

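View pics/crop_c.png

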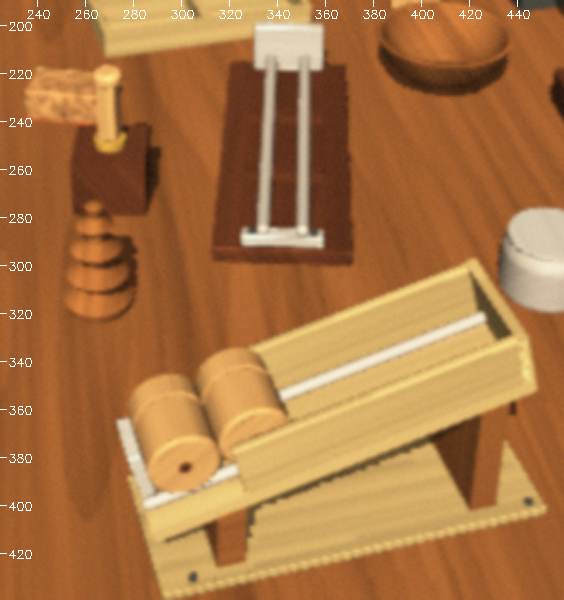

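Readings from the crops: tray outer corners, cradle board corners, marker knob at (334,313), and blank1's end hole at side (302,384). There are two blanks, and both the finial and the sanding block are present. Next I'll fit the poses.

```bash
cat > h.py <<'E'
import numpy as np, cv2
from bench import ctrl
from scipy.optimize import least_squares
P={n:ctrl.camera_params(n) for n in("top","side")}
def proj(n,X,k=0.):
    p=P[n]; X=np.atleast_2d(X); c=X@p["view"][:3,:3].T+p["view"][:3,3]
    x=c[:,0]/-c[:,2]; y=-c[:,1]/-c[:,2]; d=1+k*(x*x+y*y)
    f=240/np.tan(np.radians(p["fovy"])/2)
    return np.c_[p["cx"]+f*x*d,p["cy"]+f*y*d]
C={"a":("top",145,205,4),"b":("top",325,200,4),"c":("side",225,190,2.4)}
def full(c,X,Y):
    n,x0,y0,k=C[c]; return n,np.array([x0+(X+.5)/k-.5,y0+(Y+.5)/k-.5])
def T(p,L):
    c,s=np.cos(p[2]),np.sin(p[2]); L=np.array(L,float); return np.array([p[0]+c*L[0]-s*L[1],p[1]+s*L[0]+c*L[1],L[2]])
E
cat > fit.py <<'E'
from h import *
tray=[("a",30,97,.105,.083,.027),("a",316,57,.105,-.083,.027),("a",357,413,-.105,-.083,.027),("a",66,453,-.105,.083,.027),("a",192,253,0,0,.025)]
cr=[("a",470,38,.055,.147,.014),("a",435,215,-.055,.147,.014),("b",244,152,.055,-.147,.014),("b",211,334,-.055,-.147,.014),
("c",214,248,-.055,-.147,.014),("c",353,252,.055,-.147,.014),("c",231,62,-.055,.147,.014),("c",345,66,.055,.147,.014),("a",490,62,.032,.132,.059),("a",470,181,-.032,.132,.059)]
ho=[("a",757,434,0,0,.12),("b",38,453,0,0,.12),("c",107,71,0,0,.12),("b",96,410,.03,-.03,.05),("b",80,513,-.03,-.03,.05),("c",73,211,-.03,-.03,0),("c",150,213,.03,-.03,0)]
tr=[("c",165,598,-.125,-.05,0),("c",545,511,.125,-.05,0),("b",527,65,.125,.05,.008),("b",590,483,-.125,.05,.008),
("c",185,467,'e',-.029,.085),("b",614,52,'u',.039,.145),("b",764,37,'u',-.039,.145),("c",474,258,'u',.039,.145),("c",526,337,'u',-.039,.145),
("b",676,440,'e',.029,.107),("b",784,430,'e',-.029,.107),("b",698,490,'s',.017,.087),("b",763,480,'s',-.017,.087)]
def res(v,full_=False):
    k={"top":v[0],"side":v[1]}; out=[]
    for i,o in enumerate((tray,cr,ho,tr)):
        p=v[2+3*i:5+3*i]
        for c,X,Y,x,y,z in o:
            n,uv=full(c,X,Y); x={'e':v[14],'u':v[15],'s':v[16]}.get(x,x)
            out.append(proj(n,T(p,(x,y,z)),k[n])[0]-uv)
    return np.array(out) if full_ else np.r_[np.ravel(out),v[0]*10,v[1]*10]
v0=[0,0,.5,.3,.1,.5,.05,-.18,.4,0,-.15,.5,-.4,.15,-.09,.12,-.12]
for fixk in(1,0):
    f=(lambda v:np.r_[res(v),v[:2]*1e4]) if fixk else res
    r=least_squares(f,v0,loss="soft_l1"); R=res(r.x,True)
    print("k",r.x[:2].round(3),"cost",r.cost); 
    for i,n in enumerate("tray cradle holder track".split()): print(n,r.x[2+3*i:5+3*i].round(4))
    print("e,u,s",r.x[14:].round(4)); 
    print(np.round(R,1).tolist())
    t=r.x[11:14]; print("track_end",T(t,(r.x[14],0,.085)).round(4))
    for q,l in(("place1",.103),("place2",.045)): print(q,T(r.x[5:8],(0,l,.048)).round(4))
for n,uv,z in(("finial",(397,322),.045),("sand",(272,325),.03),("bowl",(269,173),.05),("tin",(405,177),.05)):
    s=least_squares(lambda w:proj("top",[w[0],w[1],z])[0]-uv,[.5,0]).x; print(n,s.round(3))
E
python3 fit.py
```

```text
k [ 0. -0.] cost 17.958246016113538
tray [0.5596 0.3299 0.1447]
cradle [ 0.6084  0.0353 -0.1906]
holder [ 0.4568  0.0042 -0.1367]
track [ 0.5721 -0.3524  0.1269]
e,u,s [-0.1054  0.0993 -0.1329]
[[0.6, -0.3], [-0.6, -0.2], [-0.5, 0.0], [0.2, 0.4], [0.2, 0.0], [1.6, -0.5], [0.5, 0.5], [0.1, -0.6], [-0.0, -0.2], [-0.9, 0.7], [0.1, 0.8], [-0.6, -0.2], [0.2, -0.5], [-1.6, 0.6], [-2.5, -1.9], [-0.5, -0.5], [-0.7, -0.2], [-0.0, 0.5], [-0.4, -0.7], [0.0, 0.4], [0.2, 2.7], [-1.2, 1.8], [-0.9, 2.3], [0.5, 1.9], [-0.8, -1.2], [0.6, -0.3], [-0.2, 0.5], [-0.0, 0.6], [-1.0, -0.2], [-0.3, -0.1], [0.4, -0.3], [-0.0, 0.2], [-0.1, -0.7], [-0.8, -0.1], [-1.4, 0.4]]
track_end [ 0.4675 -0.3657  0.085 ]
place1 [0.628  0.1365 0.048 ]
place2 [0.617  0.0795 0.048 ]
k [ 0.018 -0.087] cost 14.323101284911582
tray [0.5597 0.3294 0.1448]
cradle [ 0.6084  0.0353 -0.1905]
holder [ 0.4567  0.0042 -0.138 ]
track [ 0.5724 -0.3528  0.1246]
e,u,s [-0.1058  0.0992 -0.1327]
[[0.5, -0.3], [-0.5, -0.2], [-0.3, 0.1], [0.1, 0.5], [0.2, 0.0], [1.6, -0.5], [0.5, 0.5], [0.1, -0.6], [-0.0, -0.2], [-0.9, 0.7], [0.1, 0.7], [-0.6, -0.2], [0.2, -0.5], [-1.6, 0.6], [-2.5, -1.9], [-0.5, -0.4], [-0.7, -0.2], [-0.0, 0.5], [-0.3, -0.6], [0.0, 0.5], [0.3, 2.6], [-1.2, 1.8], [-0.3, 0.1], [-0.3, 0.5], [-0.4, -1.5], [0.9, -0.4], [-0.0, -0.3], [0.5, 0.4], [-0.3, -0.3], [-0.2, -0.0], [0.1, -0.5], [0.4, 0.3], [0.5, -0.5], [-0.3, -0.2], [-0.9, 0.4]]
track_end [ 0.4674 -0.3659  0.085 ]
place1 [0.628  0.1364 0.048 ]
place2 [0.617  0.0795 0.048 ]
finial [ 0.437 -0.139]
sand [0.429 0.143]
bowl [0.78  0.154]
tin [ 0.77  -0.162]
```

```bash
cat > plan.py <<'E'
import sys,numpy as np
from bench import ctrl
from scipy.spatial.transform import Rotation as R
o=ctrl.get_obs(); r=R.from_quat(np.roll(o["eef_rot"],-1)); p=o["eef_pos"]
yaw=np.degrees(np.arctan2(*r.as_matrix()[[1,0],[1,1]]))
print("t %.1f"%o["time_s"],"pos",p.round(4),"yawY %.1f"%yaw,"tilt",r.as_matrix()[:2,2].round(4),"F",o["wrist_force"].round(1),"open %.3f"%o["opening"],"grip %.0f"%o["grasp_force"],"q6 %.2f"%o["q"][5])
for a in sys.argv[1:]:
    x,y,z,w=map(float,a.split(",")); c,s=np.cos(np.radians(w)),np.sin(np.radians(w))
    t=R.from_matrix(np.array([[-s,c,0],[c,s,0],[0,0,-1]]).T if False else np.c_[[s,-c,0],[c,s,0],[0,0,-1]])
    if abs((r.inv()*t).magnitude())>np.pi/1.99: t=t
    print(a,"->",r.inv().apply(np.array([x,y,z])-p).round(4),(r.inv()*t).as_rotvec().round(3))
E
python3 plan.py .5,.1,.25,85 .4674,-.3659,.2,97.2
```

```text
t 0.1 pos [0.1464 0.5556 0.2305] yawY 75.2 tilt [-0.0007 -0.0014] F [-0.4  0.6 -0.3] open 1.000 grip 0 q6 -0.21Traceback (most recent call last):
  File "plan.py", line 9, in <module>
    t=R.from_matrix(np.array([[-s,c,0],[c,s,0],[0,0,-1]]).T if False else np.c_[[s,-c,0],[c,s,0],[0,0,-1]])
  File "scipy/spatial/transform/_rotation.pyx", line 1143, in scipy.spatial.transform._rotation.Rotation.from_matrix
ValueError: Non-positive determinant (left-handed or null coordinate frame) in rotation matrix 0: [[ 0.9961947   0.08715574  0.        ]
 [-0.08715574  0.9961947   0.        ]
 [ 0.          0.         -1.        ]].
```

```bash
python3 - <<'E'
s=open("plan.py").read().split("\n")
i=[k for k,l in enumerate(s) if "from_matrix(" in l][0]
s[i]="    t=R.from_matrix(np.c_[[-s,c,0],[c,s,0],[0,0,-1]])"; del s[i+1]
open("plan.py","w").write("\n".join(s))
E
python3 plan.py .5,.1,.25,85 .4674,-.3659,.2,97.2
```

```text
t 0.1 pos [0.1464 0.5556 0.2305] yawY 75.2 tilt [-0.0007 -0.0014] F [-0.4  0.6 -0.3] open 1.000 grip 0 q6 -0.21
.5,.1,.25,85 -> [-0.4581 -0.3504 -0.0191] [-0.002 -0.    -0.171]
.4674,-.3659,.2,97.2 -> [-0.5454 -0.8091  0.0315] [-0.001 -0.001 -0.383]
```

```bash
echo '[[-0.458,-0.350,-0.019,0,0,-0.171,1],[-0.458,-0.350,-0.019,0,0,-0.171,1],[-0.458,-0.350,-0.019,0,0,-0.171,1],[-0.458,-0.350,-0.019,0,0,-0.171,1],[-0.458,-0.350,-0.019,0,0,-0.171,1],[-0.458,-0.350,-0.019,0,0,-0.171,1],[-0.458,-0.350,-0.019,0,0,-0.171,1],[-0.458,-0.350,-0.019,0,0,-0.171,1],[-0.458,-0.350,-0.019,0,0,-0.171,1],[-0.458,-0.350,-0.019,0,0,-0.171,1]]' | python3 jog.py
python3 plan.py .4674,-.3659,.17,97.2 .4674,-.3659,.07,97.2
```

```text
time_s: 1.35
eef_pos: [0.5017, 0.0978, 0.25]
eef_rot: [-0.0, 0.046, 0.999, -0.0]
wrist_force: [0.1, -0.7, 0.5]
opening: 0.997
grasp_force: 0.0
t 1.4 pos [0.5017 0.0978 0.25  ] yawY 84.8 tilt [-0.0003 -0.0005] F [ 0.1 -0.7  0.5] open 0.997 grip 0 q6 -1.52
.4674,-.3659,.17,97.2 -> [-0.008  -0.4648  0.0802] [-0.001 -0.    -0.217]
.4674,-.3659,.07,97.2 -> [-0.008  -0.4648  0.1802] [-0.001 -0.    -0.217]
```

```bash
echo '[[-0.008,-0.465,0.08,0,0,-0.217,1],[-0.008,-0.465,0.08,0,0,-0.217,1],[-0.008,-0.465,0.08,0,0,-0.217,1],[-0.008,-0.465,0.08,0,0,-0.217,1],[-0.008,-0.465,0.08,0,0,-0.217,1],[-0.008,-0.465,0.08,0,0,-0.217,1],[-0.008,-0.465,0.08,0,0,-0.217,1],[-0.008,-0.465,0.08,0,0,-0.217,1],[-0.008,-0.465,0.08,0,0,-0.217,1],[-0.008,-0.465,0.08,0,0,-0.217,1]]' | python3 jog.py
python3 plan.py .4674,-.3659,.12,97.2 .4674,-.3659,.07,97.2
python3 - <<'E'
from bench import ctrl; import cv2,numpy as np
t=ctrl.camera("top")[230:370,430:570]; s=ctrl.camera("side")[260:440,240:420]
cv2.imwrite("pics/ap1.png",np.hstack([cv2.resize(t,(400,400),interpolation=2),cv2.resize(s,(400,400),interpolation=2)]))
E
```

```text
time_s: 2.6
eef_pos: [0.468, -0.3617, 0.1698]
eef_rot: [-0.0, -0.065, 0.998, 0.001]
wrist_force: [0.1, -0.7, -0.3]
opening: 0.997
grasp_force: 0.0
t 2.6 pos [ 0.468  -0.3617  0.1698] yawY 97.5 tilt [-0.0006  0.0015] F [ 0.1 -0.7 -0.3] open 0.997 grip 0 q6 -2.56
.4674,-.3659,.12,97.2 -> [ 0.0011 -0.0042  0.0498] [ 0.002 -0.     0.005]
.4674,-.3659,.07,97.2 -> [ 0.0011 -0.0043  0.0998] [ 0.002 -0.     0.005]
```

View pics/ap1.png

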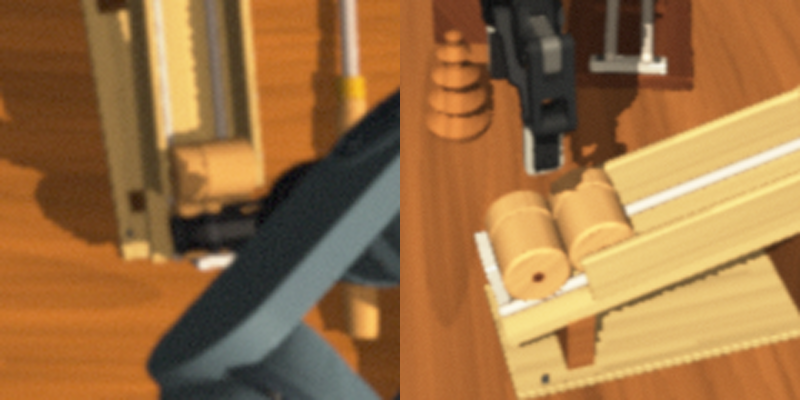

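The side view shows the gripper centred over blank1, whose end hole is at about (538,277) in the crop, and the stop is clear. I'll go down and grip.

```bash
echo '[[0,0,0.03,0,0,0,1],[0,0,0.06,0,0,0,1],[0,0,0.08,0,0,0,1],[0,0,0.1,0,0,0,1],[0,0,0.1,0,0,0,1],[0,0,0.1,0,0,0,1]]' | python3 jog.py
python3 plan.py
echo '[[0,0,0,0,0,0,0.6],[0,0,0,0,0,0,0.3],[0,0,0,0,0,0,0],[0,0,0,0,0,0,0],[0,0,0,0,0,0,0],[0,0,0,0,0,0,0]]' | python3 jog.py
python3 plan.py
```

```text
time_s: 3.45
eef_pos: [0.4684, -0.3636, 0.0711]
eef_rot: [0.0, -0.065, 0.998, -0.0]
wrist_force: [0.0, -0.3, 0.8]
opening: 1.0
grasp_force: 0.0
t 3.5 pos [ 0.4684 -0.3636  0.0711] yawY 97.5 tilt [ 0.0008 -0.0009] F [ 0.  -0.3  0.8] open 1.000 grip 0 q6 -2.56
time_s: 4.2
eef_pos: [0.4685, -0.3639, 0.0715]
eef_rot: [0.001, -0.065, 0.998, -0.001]
wrist_force: [-0.9, -0.0, 5.7]
opening: 0.67
grasp_force: 62.9
t 4.2 pos [ 0.4685 -0.3639  0.0715] yawY 97.5 tilt [ 0.0014 -0.0017] F [-0.9 -0.   5.7] open 0.670 grip 63 q6 -2.56
```

```bash
echo '[[0,0,-0.04,0,0,0,0],[0,0,-0.09,0,0,0,0],[0,0,-0.13,0,0,0,0],[0,0,-0.13,0,0,0,0],[0,0,-0.13,0,0,0,0]]' | python3 jog.py
python3 plan.py .6224,.1080,.2,79.1 .6224,.1080,.035,79.1
```

```text
time_s: 4.82
eef_pos: [0.4674, -0.3626, 0.1993]
eef_rot: [-0.0, -0.065, 0.998, 0.001]
wrist_force: [0.6, -0.6, -1.2]
opening: 0.671
grasp_force: 66.3
t 4.8 pos [ 0.4674 -0.3626  0.1993] yawY 97.5 tilt [-0.001   0.0011] F [ 0.6 -0.6 -1.2] open 0.671 grip 66 q6 -2.56
.6224,.1080,.2,79.1 -> [-2.148e-01  4.465e-01 -4.000e-04] [ 0.001 -0.001  0.32 ]
.6224,.1080,.035,79.1 -> [-0.2149  0.4463  0.1646] [ 0.001 -0.001  0.32 ]
```

```bash
echo '[[-0.025,0.05,0,0,0,0.05,0],[-0.215,0.4465,0,0,0,0.32,0],[-0.215,0.4465,0,0,0,0.32,0],[-0.215,0.4465,0,0,0,0.32,0],[-0.215,0.4465,0,0,0,0.32,0],[-0.215,0.4465,0,0,0,0.32,0],[-0.215,0.4465,0,0,0,0.32,0],[-0.215,0.4465,0,0,0,0.32,0],[-0.215,0.4465,0,0,0,0.32,0],[-0.215,0.4465,0,0,0,0.32,0]]' | python3 jog.py
echo '[[0,0,0.05,0,0,0,0],[0,0,0.1,0,0,0,0],[0,0,0.13,0,0,0,0],[0,0,0.13,0,0,0,0]]' | python3 jog.py
python3 plan.py .6224,.1080,.035,79.1
python3 - <<'E'
from bench import ctrl; import cv2,numpy as np
t=ctrl.camera("top")[190:330,230:410]; s=ctrl.camera("side")[170:310,260:440]
cv2.imwrite("pics/pl1.png",np.hstack([cv2.resize(t,(400,311),interpolation=2),cv2.resize(s,(400,311),interpolation=2)]))
E
```

```text
time_s: 6.08
eef_pos: [0.6219, 0.1077, 0.1981]
eef_rot: [-0.002, 0.094, 0.996, -0.0]
wrist_force: [0.5, -0.4, -0.1]
opening: 0.665
grasp_force: 66.3
time_s: 6.58
eef_pos: [0.6199, 0.1055, 0.0666]
eef_rot: [-0.004, 0.096, 0.995, -0.0]
wrist_force: [-0.4, -0.0, -0.2]
opening: 0.669
grasp_force: 66.3
t 6.6 pos [0.6199 0.1055 0.0666] yawY 79.0 tilt [-0.0077 -0.0002] F [-0.4 -0.  -0.2] open 0.669 grip 66 q6 -1.40
.6224,.1080,.035,79.1 -> [-0.0022  0.0029  0.0316] [-0.002 -0.008 -0.002]
```

View pics/pl1.png

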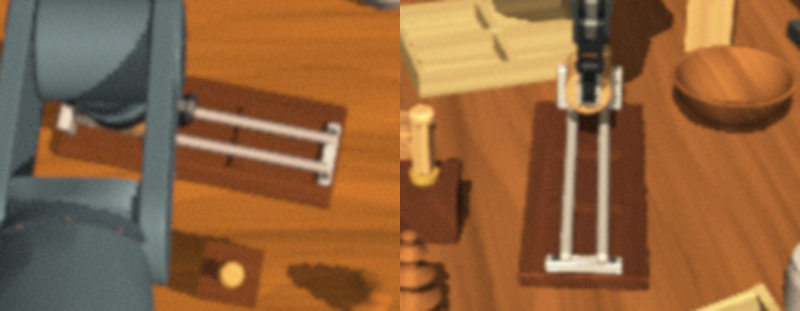

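In the side view, blank1 hangs between the rods at (590,90). It is still gripped, just in front of the tall stop. I'll lower it and release with a small opening.

```bash
echo '[[0,0,0.015,0,0,0,0],[0,0,0.025,0,0,0,0],[0,0,0.0325,0,0,0,0],[0,0,0.0335,0,0,0,0],[0,0,0.0335,0,0,0,0]]' | python3 jog.py
python3 plan.py .6224,.1080,.035,79.1
echo '[[0,0,0,0,0,0,0.76],[0,0,0,0,0,0,0.78],[0,0,0,0,0,0,0.78]]' | python3 jog.py
python3 plan.py
echo '[[0,0,-0.04,0,0,0,0.78],[0,0,-0.09,0,0,0,0.78],[0,0,-0.09,0,0,0,0.78]]' | python3 jog.py
python3 - <<'E'
from h import *
f=lambda l:(.6084+.1894*l,.0353+.9819*l)
print(f(.074-.029-.035),f(.103-.029*2-.005),f(.016))
E
```

```text
time_s: 7.3
eef_pos: [0.6231, 0.1076, 0.0368]
eef_rot: [-0.0, 0.095, 0.996, -0.0]
wrist_force: [-0.2, 0.1, -0.9]
opening: 0.664
grasp_force: 66.3
t 7.3 pos [0.6231 0.1076 0.0368] yawY 79.1 tilt [-0. -0.] F [-0.2  0.1 -0.9] open 0.664 grip 66 q6 -1.40
.6224,.1080,.035,79.1 -> [0.0008 0.0003 0.0018] [-0.    -0.     0.001]
time_s: 7.68
eef_pos: [0.6233, 0.1075, 0.0371]
eef_rot: [0.0, 0.095, 0.996, 0.0]
wrist_force: [1.4, -0.7, -0.3]
opening: 0.78
grasp_force: 0.0
t 7.7 pos [0.6233 0.1075 0.0371] yawY 79.1 tilt [ 0.0005 -0.    ] F [ 1.4 -0.7 -0.3] open 0.780 grip 0 q6 -1.40
time_s: 8.05
eef_pos: [0.6267, 0.1076, 0.1323]
eef_rot: [0.005, 0.095, 0.995, 0.0]
wrist_force: [0.4, 0.2, -0.1]
opening: 0.783
grasp_force: 0.0
(0.610294, 0.04511899999999999) (0.6159760000000001, 0.07457599999999999) (0.6114304, 0.0510104)
```

```bash
python3 plan.py .4676,-.3637,.2,97.5 .4676,-.3637,.17,97.5
```

```text
t 8.1 pos [0.6267 0.1076 0.1323] yawY 79.1 tilt [ 0.0097 -0.0001] F [ 0.4  0.2 -0.1] open 0.783 grip 0 q6 -1.40
.4676,-.3637,.2,97.5 -> [ 0.0668 -0.4927 -0.0692] [ 0.     0.01  -0.321]
.4676,-.3637,.17,97.5 -> [ 0.067  -0.4927 -0.0392] [ 0.     0.01  -0.321]
```

```bash
echo '[[0,0,-0.045,0,0,0,1],[0.064,-0.492,-0.045,0,0,-0.321,1],[0.064,-0.492,-0.045,0,0,-0.321,1],[0.064,-0.492,-0.045,0,0,-0.321,1],[0.064,-0.492,-0.045,0,0,-0.321,1],[0.064,-0.492,-0.045,0,0,-0.321,1],[0.064,-0.492,-0.045,0,0,-0.321,1],[0.064,-0.492,-0.045,0,0,-0.321,1],[0.064,-0.492,-0.045,0,0,-0.321,1],[0.064,-0.492,-0.045,0,0,-0.321,1]]' | python3 jog.py
echo '[[0.064,0,0,0,0,0,1],[0,0,0,0,0,0,1]]' | python3 jog.py >/dev/null
python3 - <<'E'
from bench import ctrl; import cv2,numpy as np
t=ctrl.camera("top")[190:330,230:410]; s=ctrl.camera("side")[170:450,240:480]
cv2.imwrite("pics/ap2.png",np.hstack([cv2.resize(t,(400,311),interpolation=2),cv2.resize(s,(267,311),interpolation=2)]))
E
python3 plan.py .4676,-.3637,.17,97.5 .4676,-.3637,.071,97.5
```

```text
time_s: 9.3
eef_pos: [0.4653, -0.3675, 0.1709]
eef_rot: [-0.0, -0.063, 0.998, -0.0]
wrist_force: [-0.4, 0.7, 0.2]
opening: 0.996
grasp_force: 0.0
t 9.7 pos [ 0.469  -0.3623  0.1706] yawY 97.5 tilt [0.0012 0.0019] F [ 0.8 -0.1  0.2] open 1.002 grip 0 q6 -2.56
.4676,-.3637,.17,97.5 -> [ 0.0015 -0.0012  0.0006] [ 0.002  0.001 -0.001]
.4676,-.3637,.071,97.5 -> [ 0.0017 -0.0014  0.0996] [ 0.002  0.001 -0.001]
```

View pics/ap2.png

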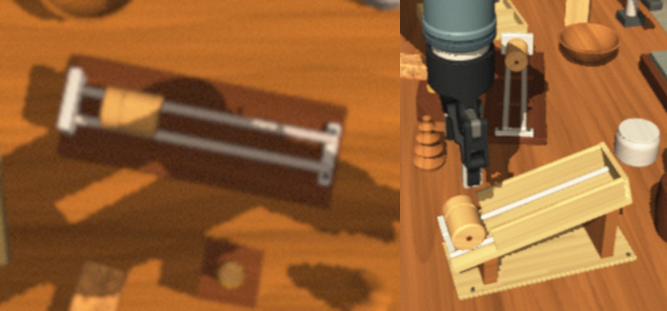

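Blank1 lies straight on the rods near the stop, at (130,110) in the top crop. Blank2 has rolled down to the track stop.

```bash
echo '[[0.001,-0.001,0.03,0,0,0,1],[0.001,-0.001,0.06,0,0,0,1],[0.001,-0.001,0.08,0,0,0,1],[0.001,-0.001,0.099,0,0,0,1],[0.001,-0.001,0.099,0,0,0,1],[0.001,-0.001,0.099,0,0,0,1]]' | python3 jog.py
echo '[[0,0,0,0,0,0,0.6],[0,0,0,0,0,0,0.3],[0,0,0,0,0,0,0],[0,0,0,0,0,0,0],[0,0,0,0,0,0,0],[0,0,0,0,0,0,0]]' | python3 jog.py
echo '[[0,0,-0.04,0,0,0,0],[0,0,-0.09,0,0,0,0],[0,0,-0.13,0,0,0,0],[0,0,-0.13,0,0,0,0],[0,0,-0.13,0,0,0,0]]' | python3 jog.py
python3 plan.py .6065,.0255,.2,79.1
```

```text
time_s: 10.4
eef_pos: [0.4671, -0.3652, 0.0736]
eef_rot: [0.0, -0.066, 0.998, -0.001]
wrist_force: [0.5, -1.1, 0.6]
opening: 0.997
grasp_force: 0.0
time_s: 11.15
eef_pos: [0.4671, -0.3655, 0.074]
eef_rot: [0.001, -0.066, 0.998, -0.001]
wrist_force: [-0.5, 1.3, 6.2]
opening: 0.668
grasp_force: 63.0
time_s: 11.78
eef_pos: [0.4661, -0.3642, 0.2018]
eef_rot: [-0.0, -0.066, 0.998, 0.001]
wrist_force: [-1.0, 0.6, -2.1]
opening: 0.668
grasp_force: 66.4
t 11.8 pos [ 0.4661 -0.3642  0.2018] yawY 97.5 tilt [-0.0009  0.001 ] F [-1.   0.6 -2.1] open 0.668 grip 66 q6 -2.57
.6065,.0255,.2,79.1 -> [-0.1902  0.368   0.0021] [ 0.001 -0.001  0.321]
```

```bash
echo '[[-0.025,0.05,0,0,0,0.05,0],[-0.19,0.368,0,0,0,0.32,0],[-0.19,0.368,0,0,0,0.32,0],[-0.19,0.368,0,0,0,0.32,0],[-0.19,0.368,0,0,0,0.32,0],[-0.19,0.368,0,0,0,0.32,0],[-0.19,0.368,0,0,0,0.32,0],[-0.19,0.368,0,0,0,0.32,0],[-0.19,0.368,0,0,0,0.32,0],[-0.19,0.368,0,0,0,0.32,0]]' | python3 jog.py
echo '[[0,0,0.05,0,0,0,0],[0,0,0.1,0,0,0,0],[0,0,0.13,0,0,0,0],[0,0,0.13,0,0,0,0],[0,0,0.13,0,0,0,0]]' | python3 jog.py
python3 plan.py .6065,.0255,.038,79.1
```

```text
time_s: 13.02
eef_pos: [0.6061, 0.0237, 0.2019]
eef_rot: [-0.001, 0.095, 0.995, -0.0]
wrist_force: [0.3, -0.2, -1.2]
opening: 0.667
grasp_force: 70.0
time_s: 13.65
eef_pos: [0.6078, 0.024, 0.0743]
eef_rot: [0.001, 0.095, 0.995, -0.0]
wrist_force: [0.3, -0.1, -0.0]
opening: 0.669
grasp_force: 70.1
t 13.7 pos [0.6078 0.024  0.0743] yawY 79.1 tilt [ 0.002  -0.0004] F [ 0.3 -0.1 -0. ] open 0.669 grip 70 q6 -1.54
.6065,.0255,.038,79.1 -> [0.0016 0.0012 0.0363] [0.    0.002 0.   ]
```

```bash
echo '[[0.001,0.001,0.015,0,0,0,0],[0.001,0.001,0.025,0,0,0,0],[0.001,0.001,0.033,0,0,0,0],[0.001,0.001,0.035,0,0,0,0],[0.001,0.001,0.035,0,0,0,0]]' | python3 jog.py
echo '[[0,0,0,0,0,0,0.76],[0,0,0,0,0,0,0.78],[0,0,0,0,0,0,0.78]]' | python3 jog.py
echo '[[0,0,-0.04,0,0,0,0.78],[0,0,-0.08,0,0,0,0.78],[0,-0.05,-0.08,0,0,0,0],[0,-0.062,-0.08,0,0,0,0],[0,-0.062,-0.08,0,0,0,0],[0,-0.062,-0.08,0,0,0,0]]' | python3 jog.py
python3 - <<'E'
from bench import ctrl; import cv2,numpy as np
t=ctrl.camera("top")[190:330,230:410]; s=ctrl.camera("side")[170:310,260:440]
cv2.imwrite("pics/pl2.png",np.hstack([cv2.resize(t,(400,311),interpolation=2),cv2.resize(s,(400,311),interpolation=2)]))
E
python3 plan.py
```

```text
time_s: 14.28
eef_pos: [0.606, 0.0262, 0.0377]
eef_rot: [-0.0, 0.094, 0.996, -0.0]
wrist_force: [0.6, 0.1, -1.2]
opening: 0.67
grasp_force: 70.3
time_s: 14.65
eef_pos: [0.6061, 0.0261, 0.038]
eef_rot: [0.0, 0.094, 0.996, -0.0]
wrist_force: [1.0, -1.7, 0.5]
opening: 0.783
grasp_force: 0.0
time_s: 15.4
eef_pos: [0.5942, -0.0339, 0.1173]
eef_rot: [-0.0, 0.094, 0.996, 0.0]
wrist_force: [-0.4, 0.6, 0.0]
opening: 0.001
grasp_force: 0.0
t 15.5 pos [ 0.5942 -0.0337  0.1174] yawY 79.2 tilt [-0.0007  0.0004] F [-0.  -0.6  0.4] open 0.004 grip 0 q6 -1.64
```

View pics/pl2.png

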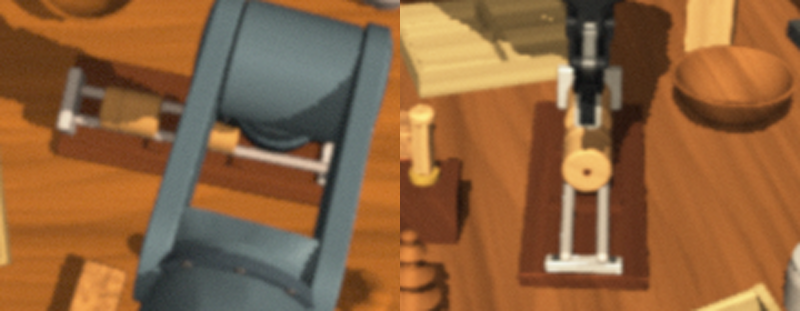

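Both blanks lie in line on the rods, with blank2's end at (587,170) in the side crop. Next I'll push from the open end with shut fingers.

```bash
echo '[[0,0,0.03,0,0,0,0],[0,0,0.06,0,0,0,0],[0,0,0.073,0,0,0,0],[0,0,0.073,0,0,0,0]]' | python3 jog.py
echo '[[0,0.01,0,0,0,0,0],[0,0.016,0,0,0,0,0],[0,0.022,0,0,0,0,0],[0,0.028,0,0,0,0,0],[0,0.034,0,0,0,0,0],[0,0.04,0,0,0,0,0],[0,0.046,0,0,0,0,0],[0,0.052,0,0,0,0,0],[0,0.055,0,0,0,0,0],[0,0.057,0,0,0,0,0]]' | python3 jog.py
echo '[[0,0.002,0,0,0,0,0],[0,0.004,0,0,0,0,0],[0,0.006,0,0,0,0,0],[0,0.008,0,0,0,0,0]]' | python3 jog.py
python3 plan.py
```

```text
time_s: 16.0
eef_pos: [0.5937, -0.0341, 0.0439]
eef_rot: [-0.001, 0.094, 0.996, 0.0]
wrist_force: [-0.0, -0.3, -0.2]
opening: 0.003
grasp_force: 0.0
time_s: 17.25
eef_pos: [0.6051, 0.0214, 0.0448]
eef_rot: [-0.0, 0.094, 0.996, -0.0]
wrist_force: [-0.7, -2.1, 2.3]
opening: 0.001
grasp_force: 1.4
time_s: 17.75
eef_pos: [0.6066, 0.0292, 0.0448]
eef_rot: [0.0, 0.094, 0.996, -0.0]
wrist_force: [-0.4, -2.9, 1.7]
opening: 0.003
grasp_force: 1.3
t 17.8 pos [0.6066 0.0292 0.0448] yawY 79.2 tilt [ 0. -0.] F [-0.4 -2.9  1.7] open 0.003 grip 1 q6 -1.53
```

```bash
echo '[[0,0.002,0,0,0,0,0],[0,0.003,0,0,0,0,0],[0,0.004,0,0,0,0,0],[0,0.005,0,0,0,0,0]]' | python3 jog.py | sed -n '2p;4p'
echo '[[0,0.001,0,0,0,0,0],[0,0.002,0,0,0,0,0]]' | python3 jog.py| sed -n '2p;4p'
echo '[[0,0.001,0,0,0,0,0],[0,0.002,0,0,0,0,0]]' | python3 jog.py| sed -n '2p;4p'
```

```text
eef_pos: [0.6075, 0.0341, 0.0448]
wrist_force: [-0.6, -2.5, 1.7]
eef_pos: [0.6079, 0.036, 0.0448]
wrist_force: [-0.9, -2.8, 1.3]
eef_pos: [0.6082, 0.0379, 0.0448]
wrist_force: [-1.4, -6.6, 2.5]
```

```bash
echo '[[0,0.001,0,0,0,0,0],[0,0.001,0,0,0,0,0]]' | python3 jog.py| sed -n '2p;4p'
echo '[[0,0.001,0,0,0,0,0],[0,0.001,0,0,0,0,0]]' | python3 jog.py| sed -n '2p;4p'
```

```text
eef_pos: [0.6083, 0.0379, 0.0448]
wrist_force: [-1.6, -7.5, 1.8]
eef_pos: [0.6083, 0.0379, 0.0448]
wrist_force: [-3.0, -10.8, 2.2]
```

```bash
echo '[[0,-0.02,0,0,0,0,0],[0,-0.04,0,0,0,0,0],[0,-0.04,-0.06,0,0,0,0.3],[0,-0.04,-0.12,0,0,0,1],[0,-0.04,-0.155,0,0,0,1],[0,-0.04,-0.155,0,0,0,1],[0,-0.04,-0.155,0,0,0,1]]' | python3 jog.py | sed -n '2p;4,5p'
python3 plan.py .4567,.0042,.18,82.1
```

```text
eef_pos: [0.6003, 0.0002, 0.1988]
wrist_force: [0.8, 0.9, -0.6]
opening: 1.003
t 20.1 pos [6.003e-01 2.000e-04 1.988e-01] yawY 79.2 tilt [-0.0014  0.0006] F [ 0.8  0.9 -0.6] open 1.003 grip 0 q6 -1.58
.4567,.0042,.18,82.1 -> [ 0.1418 -0.0231  0.019 ] [ 0.    -0.002 -0.051]
```

```bash
echo '[[0.05,-0.008,0.019,0,0,-0.051,1],[0.1,-0.016,0.019,0,0,-0.051,1],[0.142,-0.023,0.019,0,0,-0.051,1],[0.142,-0.023,0.019,0,0,-0.051,1],[0.142,-0.023,0.019,0,0,-0.051,1],[0.142,-0.023,0.019,0,0,-0.051,1]]' | python3 jog.py | sed -n '2p;4,5p'
python3 plan.py .4567,.0042,.062,82.1
python3 - <<'E'
from bench import ctrl; import cv2,numpy as np
t=ctrl.camera("top")[190:330,230:410]; s=ctrl.camera("side")[130:270,180:360]
cv2.imwrite("pics/mk1.png",np.hstack([cv2.resize(t,(400,311),interpolation=2),cv2.resize(s,(400,311),interpolation=2)]))
from h import proj
print(proj("side",[[.4567,.0042,.18],[.4567,.0042,.12]]))
E
```

```text
eef_pos: [0.4581, 0.0045, 0.1805]
wrist_force: [-0.6, 0.6, 0.8]
opening: 1.005
t 20.9 pos [0.4581 0.0045 0.1805] yawY 82.1 tilt [-0.0002  0.0002] F [-0.6  0.6  0.8] open 1.005 grip 0 q6 -1.68
.4567,.0042,.062,82.1 -> [ 0.0013 -0.0005  0.1185] [ 0. -0. -0.]
[[267.92034099 191.76794123]
 [269.20325888 219.77425759]]
```

View pics/mk1.png

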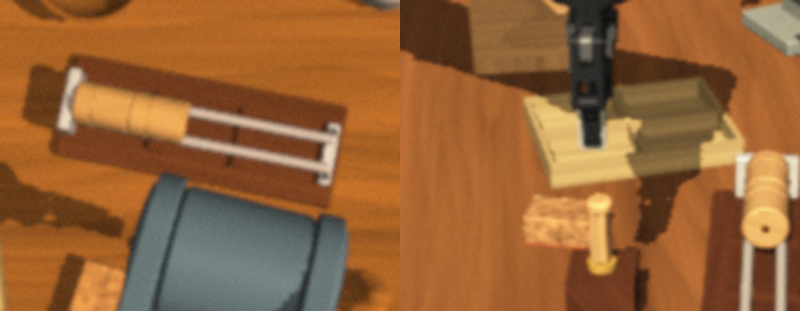

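The row is closed against the stop, and the marker knob is at (599,200) in the side crop. I'll check the finger-to-knob alignment numerically.

```bash
python3 - <<'E'
from h import *
s=cv2.cvtColor(ctrl.camera("side"),cv2.COLOR_BGR2GRAY)
for v in (180,184,188,191,194,220): print(v,s[v,252:290].tolist())
import numpy as np
yd=np.array([np.cos(np.radians(82.1)),np.sin(np.radians(82.1)),0]); xd=np.array([-yd[1],yd[0],0]); c=np.array([.4581,.0045,.1935])
for a in(-.0425,-.057):
  for b in(-.011,.011): print(a,b,proj("side",c+a*yd+b*xd).round(1))
E
```

```text
180 [192, 183, 160, 141, 134, 128, 127, 129, 110, 69, 33, 23, 19, 22, 20, 21, 28, 47, 80, 93, 91, 91, 93, 88, 83, 79, 75, 79, 85, 85, 84, 90, 92, 96, 95, 93, 95, 95]
184 [199, 201, 200, 201, 201, 201, 203, 198, 182, 133, 71, 34, 24, 28, 27, 29, 30, 49, 85, 105, 113, 138, 161, 169, 170, 171, 175, 175, 178, 188, 192, 184, 177, 176, 172, 162, 134, 107]
188 [192, 191, 192, 189, 191, 189, 191, 192, 186, 155, 95, 53, 39, 35, 37, 37, 41, 54, 105, 159, 174, 180, 187, 188, 188, 188, 185, 187, 191, 182, 157, 143, 164, 167, 138, 113, 107, 111]
191 [186, 185, 185, 185, 185, 187, 188, 192, 193, 171, 116, 60, 42, 38, 34, 38, 39, 75, 146, 179, 182, 187, 197, 199, 200, 201, 199, 199, 198, 193, 170, 138, 118, 115, 104, 93, 90, 94]
194 [199, 198, 196, 198, 198, 199, 198, 200, 199, 183, 132, 69, 42, 41, 38, 41, 39, 48, 98, 157, 180, 191, 195, 197, 196, 196, 196, 195, 194, 193, 188, 169, 136, 103, 86, 83, 86, 90]
220 [171, 174, 172, 164, 156, 153, 149, 148, 149, 154, 150, 156, 180, 197, 202, 200, 199, 199, 202, 207, 209, 206, 181, 143, 113, 109, 107, 105, 105, 100, 97, 96, 92, 93, 95, 90, 73, 65]
-0.0425 -0.011 [[273. 196.]]
-0.0425 0.011 [[260.6 196. ]]
-0.057 -0.011 [[272.5 199.9]]
-0.057 0.011 [[259.9 199.9]]
```

Finger and knob both match the model to within about 1 px. I'll descend and grip.

```bash
echo '[[0.001,0,0.04,0,0,0,1],[0.001,0,0.07,0,0,0,1],[0.001,0,0.095,0,0,0,1],[0.001,0,0.11,0,0,0,1],[0.001,0,0.1175,0,0,0,1],[0.001,0,0.1175,0,0,0,1]]' | python3 jog.py | sed -n '2p;4,5p'
echo '[[0,0,0,0,0,0,0.6],[0,0,0,0,0,0,0.3],[0,0,0,0,0,0,0],[0,0,0,0,0,0,0],[0,0,0,0,0,0,0],[0,0,0,0,0,0,0]]' | python3 jog.py
python3 plan.py
```

```text
eef_pos: [0.4565, 0.0048, 0.0633]
wrist_force: [-0.2, 0.2, -0.1]
opening: 1.002
time_s: 22.52
eef_pos: [0.4566, 0.0048, 0.0638]
eef_rot: [0.0, 0.069, 0.998, -0.0]
wrist_force: [-1.7, 0.4, 4.8]
opening: 0.21
grasp_force: 58.3
t 22.5 pos [0.4566 0.0048 0.0638] yawY 82.1 tilt [ 0.0004 -0.0001] F [-1.7  0.4  4.8] open 0.210 grip 58 q6 -1.68
```

```bash
echo '[[0,0,-0.02,0,0,0,0],[0,0,-0.05,0,0,0,0],[0,0,-0.1,0,0,0,0],[0,0,-0.136,0,0,0,0],[0,0,-0.136,0,0,0,0],[0,0,-0.136,0,0,0,0]]' | python3 jog.py | sed -n '2p;4,6p'
python3 plan.py .6120,.0540,.2,79.1 .6334,.1649,.2,79.1
python3 - <<'E'
from h import *
s=ctrl.camera("side"); cv2.imwrite("pics/mk2.png",cv2.resize(s[130:260,200:340],None,fx=5,fy=4.5,interpolation=2)[:585])
print(proj("side",[.4566,.0048,.2-.0538]))
E
```

```text
eef_pos: [0.4556, 0.005, 0.1982]
wrist_force: [-0.3, -0.1, -0.5]
opening: 0.208
grasp_force: 58.6
t 23.3 pos [0.4556 0.005  0.1982] yawY 82.1 tilt [-0.0014  0.0003] F [-0.3 -0.1 -0.5] open 0.208 grip 59 q6 -1.68
.6120,.0540,.2,79.1 -> [-0.1482  0.0701 -0.002 ] [ 0.    -0.001  0.052]
.6334,.1649,.2,79.1 -> [-0.1541  0.1828 -0.0019] [ 0.    -0.001  0.052]
[[268.57527627 207.58169995]]
```

View pics/mk2.png

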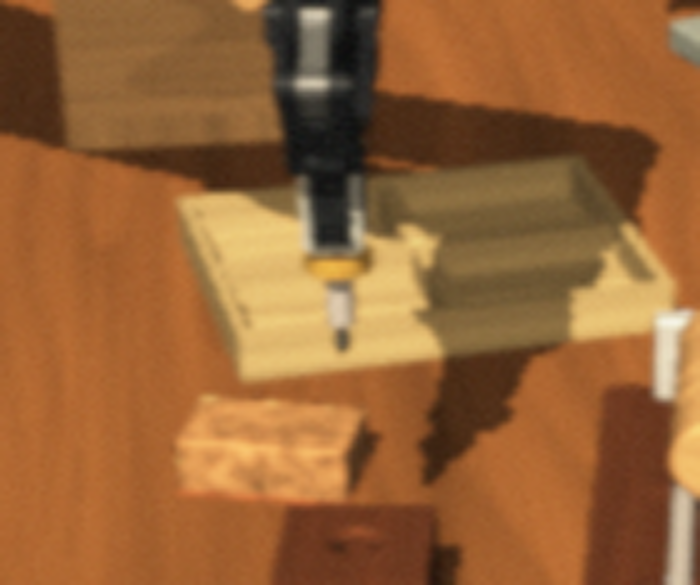

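The marker hangs straight. Its tip at side (268.6,207.7) matches the prediction of (268.6,207.6). I'll move above the start of the line.

```bash
echo '[[-0.04,0.018,0,0,0,0.052,0],[-0.08,0.038,0,0,0,0.052,0],[-0.12,0.057,0,0,0,0.052,0],[-0.148,0.07,0,0,0,0.052,0],[-0.148,0.07,0,0,0,0.052,0],[-0.148,0.07,0.03,0,0,0.052,0],[-0.148,0.07,0.06,0,0,0.052,0],[-0.148,0.07,0.06,0,0,0.052,0],[-0.148,0.07,0.06,0,0,0.052,0]]' | python3 jog.py | sed -n '2p;4,6p'
python3 plan.py .6120,.0540,.1188,79.1 .6336,.1652,.1188,79.1
python3 - <<'E'
from h import *
s=ctrl.camera("side"); cv2.imwrite("pics/tip.png",s)
o=ctrl.get_obs(); p=o["eef_pos"]-[0,0,.0538]; print(p,proj("side",p),proj("side",T((.6084,.0353,-.1906),(0,.016,.07))))
E
```

```text
eef_pos: [0.6124, 0.0536, 0.1398]
wrist_force: [-0.4, 0.2, -0.8]
opening: 0.213
grasp_force: 58.7
t 24.4 pos [0.6124 0.0536 0.1398] yawY 79.1 tilt [-0.     -0.0001] F [-0.4  0.2 -0.8] open 0.213 grip 59 q6 -1.49
.6120,.0540,.1188,79.1 -> [0.0004 0.0003 0.021 ] [-0.  0.  0.]
.6336,.1652,.1188,79.1 -> [0.0002 0.1136 0.021 ] [-0.  0.  0.]
[0.61302429 0.05360417 0.08677393] [[345.06308548 216.48462624]] [[344.31535567 224.26737624]]
```

```bash
echo '[[0,0,0.01,0,0,0,0],[0,0,0.015,0,0,0,0],[0,0,0.018,0,0,0,0],[0,0,0.0212,0,0,0,0],[0,0,0.0212,0,0,0,0],[0,0,0.0212,0,0,0,0]]' | python3 jog.py | sed -n '2p;4,6p'
python3 plan.py .6336,.1652,.1188,79.1
python3 - <<'E'
from h import *
s=ctrl.camera("side"); cv2.imwrite("pics/tip2.png",cv2.resize(s[170:260,300:400],None,fx=6,fy=6,interpolation=2))
E
```

```text
eef_pos: [0.6126, 0.0538, 0.1182]
wrist_force: [-0.9, -0.4, -0.0]
opening: 0.212
grasp_force: 58.7
t 25.2 pos [0.6126 0.0538 0.1182] yawY 79.1 tilt [ 0.0001 -0.    ] F [-0.9 -0.4 -0. ] open 0.212 grip 59 q6 -1.49
.6336,.1652,.1188,79.1 -> [ 0.0004  0.1133 -0.0006] [-0.     0.     0.001]
```

View pics/tip2.png

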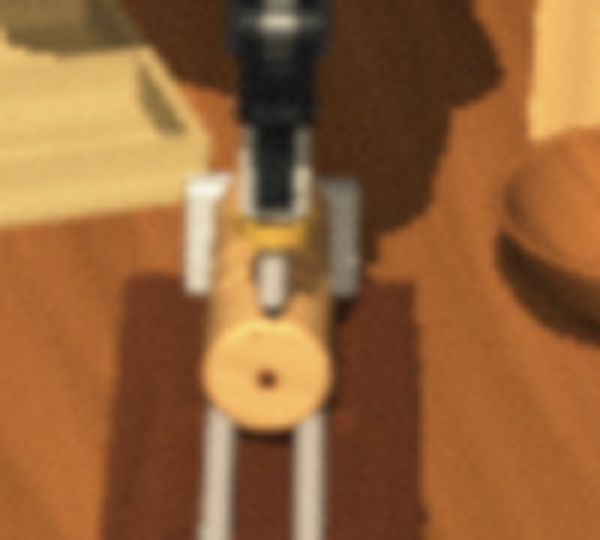

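The lead is pressed on blank2's top at (271,312), about 2–3 mm inside the open end and centred. Drawing the line.

```bash
echo '[[0,0.001,0,0,0,0,0],[0,0.003,0,0,0,0,0],[0,0.0055,0,0,0,0,0],[0,0.008,0,0,0,0,0],[0,0.0105,0,0,0,0,0],[0,0.013,0,0,0,0,0],[0,0.0155,0,0,0,0,0],[0,0.018,0,0,0,0,0],[0,0.0205,0,0,0,0,0],[0,0.023,0,0,0,0,0]]' | python3 jog.py | sed -n '2p;4,6p'
python3 plan.py .6336,.1652,.1188,79.1
```

```text
eef_pos: [0.6169, 0.0766, 0.1181]
wrist_force: [-0.3, -0.9, -0.4]
opening: 0.205
grasp_force: 58.7
t 26.6 pos [0.6169 0.0766 0.1181] yawY 79.1 tilt [-0. -0.] F [-0.3 -0.9 -0.4] open 0.205 grip 59 q6 -1.45
.6336,.1652,.1188,79.1 -> [ 0.0003  0.0902 -0.0007] [-0. -0.  0.]
```

```bash
echo '[[0,0.0025,0,0,0,0,0],[0,0.005,0,0,0,0,0],[0,0.0075,0,0,0,0,0],[0,0.01,0,0,0,0,0],[0,0.0125,0,0,0,0,0],[0,0.015,0,0,0,0,0],[0,0.0175,0,0,0,0,0],[0,0.02,0,0,0,0,0],[0,0.0225,0,0,0,0,0],[0,0.025,0,0,0,0,0]]' | python3 jog.py | sed -n '2p;4,6p'
echo '[[0,0.0025,0,0,0,0,0],[0,0.005,0,0,0,0,0],[0,0.0075,0,0,0,0,0],[0,0.01,0,0,0,0,0],[0,0.0125,0,0,0,0,0],[0,0.015,0,0,0,0,0],[0,0.0175,0,0,0,0,0],[0,0.02,0,0,0,0,0],[0,0.0225,0,0,0,0,0],[0,0.025,0,0,0,0,0]]' | python3 jog.py | sed -n '2p;4,6p'
echo '[[0,0.0025,0,0,0,0,0],[0,0.005,0,0,0,0,0],[0,0.0075,0,0,0,0,0],[0,0.01,0,0,0,0,0],[0,0.0125,0,0,0,0,0],[0,0.015,0,0,0,0,0],[0,0.0175,0,0,0,0,0],[0,0.02,0,0,0,0,0],[0,0.0225,0,0,0,0,0],[0,0.025,0,0,0,0,0]]' | python3 jog.py | sed -n '2p;4,6p'
python3 plan.py .6336,.1652,.1188,79.1
```

```text
eef_pos: [0.6216, 0.1011, 0.1181]
wrist_force: [0.1, 0.1, -0.6]
opening: 0.207
grasp_force: 58.7
eef_pos: [0.6263, 0.1257, 0.1181]
wrist_force: [-0.5, -1.7, -0.0]
opening: 0.211
grasp_force: 58.7
eef_pos: [0.6311, 0.1502, 0.1181]
wrist_force: [0.2, -0.1, -0.0]
opening: 0.208
grasp_force: 58.7
t 30.3 pos [0.6311 0.1502 0.1181] yawY 79.1 tilt [0. 0.] F [ 0.2 -0.1 -0. ] open 0.208 grip 59 q6 -1.33
.6336,.1652,.1188,79.1 -> [ 0.0003  0.0152 -0.0007] [0. 0. 0.]
```

```bash
echo '[[0,0.0025,0,0,0,0,0],[0,0.005,0,0,0,0,0],[0,0.0075,0,0,0,0,0],[0,0.01,0,0,0,0,0],[0,0.0125,0,0,0,0,0],[0,0.0145,0,0,0,0,0],[0,0.0145,0,0,0,0,0],[0,0.0145,0,0,0,0,0]]' | python3 jog.py | sed -n '2p;4,6p'
echo '[[0,0,-0.01,0,0,0,0],[0,0,-0.04,0,0,0,0],[0,0,-0.08,0,0,0,0],[0,0,-0.08,0,0,0,0],[0,0,-0.08,0,0,0,0]]' | python3 jog.py | sed -n '2p;4,6p'
python3 plan.py .4567,.0046,.2,82.1
```

```text
eef_pos: [0.6338, 0.1645, 0.1181]
wrist_force: [0.3, 0.9, 0.1]
opening: 0.207
grasp_force: 58.7
eef_pos: [0.6334, 0.1642, 0.1979]
wrist_force: [-0.8, -0.3, -1.2]
opening: 0.207
grasp_force: 58.7
t 31.9 pos [0.6334 0.1642 0.1979] yawY 79.1 tilt [-0.0004 -0.0001] F [-0.8 -0.3 -1.2] open 0.207 grip 59 q6 -1.31
.4567,.0046,.2,82.1 -> [ 0.1434 -0.1901 -0.002 ] [-0.    -0.    -0.052]
```

```bash
echo '[[0.035,-0.046,0,0,0,-0.02,0],[0.07,-0.094,0,0,0,-0.04,0],[0.105,-0.14,0,0,0,-0.052,0],[0.135,-0.18,0,0,0,-0.052,0],[0.143,-0.19,0,0,0,-0.052,0],[0.143,-0.19,0,0,0,-0.052,0],[0.143,-0.19,0,0,0,-0.052,0]]' | python3 jog.py | sed -n '2p;4,6p'
python3 plan.py .4566,.0048,.0648,82.1
python3 - <<'E'
from h import *
t=ctrl.camera("top"); s=ctrl.camera("side")
cv2.imwrite("pics/topB.png",t); cv2.imwrite("pics/sideB.png",s)
f=lambda a,w,h:cv2.resize(a,(w,h),interpolation=2)
cv2.imwrite("pics/line.png",np.vstack([np.hstack([f(t[210:280,250:350],400,280),f(s[160:230,300:400],400,280)]),np.hstack([f(t[205:325,140:260],300,300),f(s[170:260,215:365],500,300)])]))
o=ctrl.get_obs(); p=o["eef_pos"]-[0,0,.0538]; print(p,proj("side",p))
E
```

```text
eef_pos: [0.4582, 0.0052, 0.1979]
wrist_force: [-0.5, -0.1, -1.0]
opening: 0.208
grasp_force: 58.8
t 32.8 pos [0.4582 0.0052 0.1979] yawY 82.1 tilt [0.     0.0004] F [-0.5 -0.1 -1. ] open 0.208 grip 59 q6 -1.68
.4566,.0048,.0648,82.1 -> [ 0.0015 -0.0007  0.1331] [ 0.    -0.     0.001]
[0.45810858 0.00534132 0.1441111 ] [[269.40258041 208.36008807]]
```

View pics/line.png

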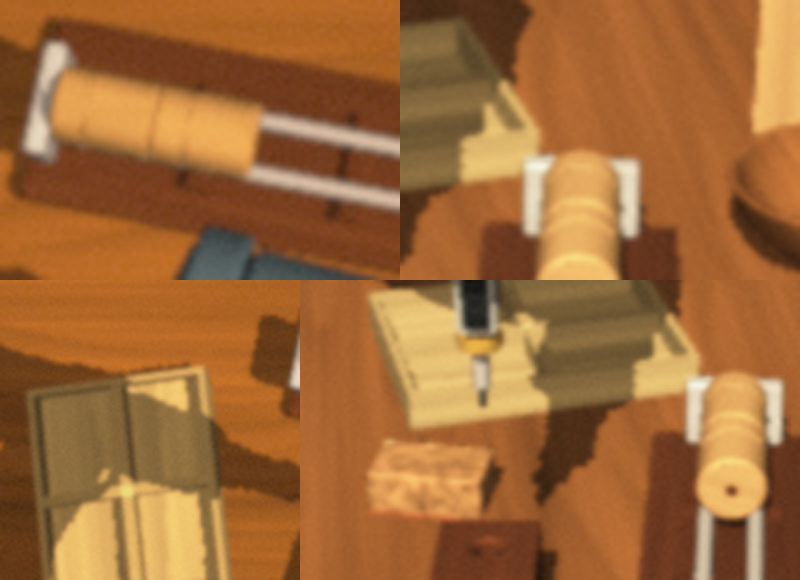

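No line shows in the pictures, so the mark seems not to be rendered. The press depth was about 5–6 mm over the whole row, and the row is still closed up. The marker is still held, with its tip at side (269.9,207). I'll lower it above the hole first.

```bash
echo '[[0.001,0,0.03,0,0,0,0],[0.001,0,0.055,0,0,0,0],[0.001,0,0.07,0,0,0,0],[0.001,0,0.07,0,0,0,0],[0.001,0,0.07,0,0,0,0]]' | python3 jog.py | sed -n '2p;4,6p'
python3 plan.py .4566,.0048,.0648,82.1; sleep 0; python3 plan.py .4566,.0048,.0648,82.1
```

```text
eef_pos: [0.4573, 0.0048, 0.1289]
wrist_force: [0.5, 0.2, -0.0]
opening: 0.21
grasp_force: 58.8
t 33.5 pos [0.4573 0.0048 0.1289] yawY 82.1 tilt [ 0.0012 -0.0003] F [ 0.5  0.2 -0. ] open 0.210 grip 59 q6 -1.68
.4566,.0048,.0648,82.1 -> [ 0.0008 -0.0001  0.0641] [-0.     0.001  0.   ]
t 33.5 pos [0.4573 0.0048 0.1289] yawY 82.1 tilt [ 0.0012 -0.0003] F [ 0.5  0.2 -0. ] open 0.210 grip 59 q6 -1.68
.4566,.0048,.0648,82.1 -> [ 0.0008 -0.0001  0.0641] [-0.     0.001  0.   ]
```

```bash
echo '[[0.0005,0,0.012,0,0,0,0],[0.0005,0,0.024,0,0,0,0],[0.0005,0,0.036,0,0,0,0],[0.0005,0,0.046,0,0,0,0],[0.0005,0,0.054,0,0,0,0],[0.0005,0,0.058,0,0,0,0],[0.0005,0,0.058,0,0,0,0]]' | python3 jog.py | sed -n '2p;4,6p'
python3 plan.py .4566,.0048,.0645,82.1
echo '[[0,0,0.003,0,0,0,0],[0,0,0.005,0,0,0,0],[0,0,0.005,0,0,0,0]]' | python3 jog.py | sed -n '2p;4,6p'
```

```text
eef_pos: [0.4559, 0.0049, 0.0699]
wrist_force: [0.8, 0.1, -1.2]
opening: 0.209
grasp_force: 58.8
t 34.4 pos [0.4559 0.0049 0.0699] yawY 82.1 tilt [-0.0004  0.0001] F [ 0.8  0.1 -1.2] open 0.209 grip 59 q6 -1.68
.4566,.0048,.0645,82.1 -> [-0.0007 -0.      0.0054] [ 0. -0.  0.]
eef_pos: [0.4559, 0.0049, 0.065]
wrist_force: [-0.6, 0.3, -1.0]
opening: 0.206
grasp_force: 58.8
```

```bash
echo '[[0,0,0.001,0,0,0,0.0],[0,0,0.001,0,0,0,0.35],[0,0,0.001,0,0,0,0.6],[0,0,0.001,0,0,0,1],[0,0,0.001,0,0,0,1],[0,0,0.001,0,0,0,1]]' | python3 jog.py | sed -n '2p;4,6p'
echo '[[0,0,-0.03,0,0,0,1],[0,0,-0.08,0,0,0,1],[0,0,-0.13,0,0,0,1],[0,0,-0.13,0,0,0,1],[0,0,-0.13,0,0,0,1]]' | python3 jog.py | sed -n '2p;4,6p'
python3 plan.py .617,.0795,.19,-10.9
python3 - <<'E'
from h import *
s=ctrl.camera("side").astype(int); a=cv2.imread("pics/side0.png").astype(int)
w=(slice(212,265),slice(252,292)); print("marker window diff",abs(s[w]-a[w]).mean(), abs(s[w]-a[w]).max())
E
```

```text
eef_pos: [0.456, 0.0049, 0.0641]
wrist_force: [-1.0, -0.7, 0.7]
opening: 1.004
grasp_force: 0.0
eef_pos: [0.4557, 0.005, 0.1937]
wrist_force: [-0.1, -1.2, -0.5]
opening: 1.002
grasp_force: 0.0
t 36.1 pos [0.4557 0.005  0.1937] yawY 82.1 tilt [-0.0002  0.    ] F [-0.1 -1.2 -0.5] open 1.002 grip 0 q6 -1.68
.617,.0795,.19,-10.9 -> [-0.1495  0.096   0.0037] [-0.    -0.     1.623]
marker window diff 8.356761006289307 94
```

```bash
echo '[[-0.0165,0.0107,0,0,0,0.18,1],[-0.033,0.0213,0,0,0,0.36,1],[-0.05,0.032,0,0,0,0.54,1],[-0.066,0.0427,0,0,0,0.72,1],[-0.083,0.0533,0,0,0,0.9,1],[-0.1,0.064,0,0,0,1.08,1],[-0.116,0.0747,0,0,0,1.26,1],[-0.133,0.0853,0,0,0,1.44,1],[-0.1495,0.096,0,0,0,1.623,1],[-0.1495,0.096,0,0,0,1.623,1]]' | python3 jog.py | sed -n '2p;4,6p'
echo '[[0,0,0,0,0,0,1],[0,0,0,0,0,0,1]]' | python3 jog.py >/dev/null
python3 plan.py .617,.0795,.034,-10.9
python3 - <<'E'
from h import *
s=ctrl.camera("side").astype(int); a=cv2.imread("pics/side0.png").astype(int)
w=(slice(212,265),slice(252,292)); print("marker window diff",abs(s[w]-a[w]).mean(), abs(s[w]-a[w]).max())
E
```

```text
eef_pos: [0.6168, 0.0798, 0.1917]
wrist_force: [-0.6, -0.0, -0.0]
opening: 1.001
grasp_force: 0.0
t 37.7 pos [0.6164 0.0792 0.1936] yawY -10.8 tilt [-0.0012 -0.    ] F [-0.3  0.   0.1] open 1.000 grip 0 q6 0.13
.617,.0795,.034,-10.9 -> [0.0005 0.0007 0.1596] [-0.001  0.     0.002]
marker window diff 6.528144654088051 93
```

```bash
echo '[[0,0,0.05,0,0,0,1],[0,0,0.1,0,0,0,1],[0,0,0.13,0,0,0,1],[0,0,0.15,0,0,0,1],[0.0005,0.0005,0.159,0,0,0,1],[0.0005,0.0005,0.159,0,0,0,1],[0.0005,0.0005,0.159,0,0,0,1]]' | python3 jog.py | sed -n '2p;4,6p'
echo '[[0,0,0,0,0,0,0.7],[0,0,0,0,0,0,0.55],[0,0,0,0,0,0,0.4],[0,0,0,0,0,0,0],[0,0,0,0,0,0,0],[0,0,0,0,0,0,0]]' | python3 jog.py | sed -n '2p;4,6p'
python3 plan.py
python3 - <<'E'
from h import *
a=cv2.imread("pics/side0.png")
for n in("side",):
    s=ctrl.camera(n); r=cv2.matchTemplate(s[200:290,240:300],a[212:255,258:282],cv2.TM_CCOEFF_NORMED); print(r.max(),cv2.minMaxLoc(r)[3],"expect (18,12)")
# tray by template in top
t=ctrl.camera("top"); cv2.imwrite("pics/topC.png",t)
E
```

```text
eef_pos: [0.619, 0.0798, 0.0366]
wrist_force: [-0.1, -0.6, 0.5]
opening: 1.0
grasp_force: 0.0
eef_pos: [0.6175, 0.08, 0.036]
wrist_force: [-4.6, 0.6, 6.5]
opening: 0.487
grasp_force: 60.1
t 39.4 pos [0.6175 0.08   0.036 ] yawY -10.9 tilt [-0.0009  0.    ] F [-4.6  0.6  6.5] open 0.487 grip 60 q6 0.13
0.9749028 (18, 12) expect (18,12)
```

The marker is standing exactly as at the start (template match 0.975). The tray has been knocked: its top-left corner is now near top (151,250), where it was (152,229). I'll lift the blank and re-measure the tray.

```bash
echo '[[0,0,-0.02,0,0,0,0],[0,0,-0.05,0,0,0,0],[0,0,-0.1,0,0,0,0],[0,0,-0.15,0,0,0,0],[0,0,-0.164,0,0,0,0],[0,0,-0.164,0,0,0,0],[0,0,-0.164,0,0,0,0]]' | python3 jog.py | sed -n '2p;4,6p'
python3 plan.py
python3 - <<'E'
from h import *
t=ctrl.camera("top"); cv2.imwrite("pics/topD.png",t); s=ctrl.camera("side"); cv2.imwrite("pics/sideD.png",s)
def crop(a,x0,y0,x1,y1,k):
    i=cv2.resize(a[y0:y1,x0:x1],None,fx=k,fy=k,interpolation=cv2.INTER_CUBIC)
    i=np.clip(i.astype(float)*1.3,0,255).astype(np.uint8)
    for u in range(x0-x0%20+20,x1,20): cv2.line(i,(int((u+.5-x0)*k),0),(int((u+.5-x0)*k),6),(255,255,255),1); cv2.putText(i,str(u),(int((u-x0)*k)-10,18),0,.4,(255,255,255),1)
    for v in range(y0-y0%20+20,y1,20): cv2.line(i,(0,int((v+.5-y0)*k)),(6,int((v+.5-y0)*k)),(255,255,255),1); cv2.putText(i,str(v),(8,int((v-y0)*k)+6),0,.4,(255,255,255),1)
    return i
A=crop(t,135,225,255,365,4); B=crop(s,230,150,390,260,2)
o=np.zeros((560,800,3),np.uint8); o[:A.shape[0],:A.shape[1]]=A; o[:B.shape[0],480:480+B.shape[1]]=B
cv2.imwrite("pics/tray2.png",o)
E
```

```text
eef_pos: [0.6166, 0.0799, 0.1969]
wrist_force: [-0.5, -0.9, -2.2]
opening: 0.488
grasp_force: 61.1
t 40.4 pos [0.6166 0.0799 0.1969] yawY -10.9 tilt [-0.0035  0.0002] F [-0.5 -0.9 -2.2] open 0.488 grip 61 q6 0.13
```

View pics/tray2.png

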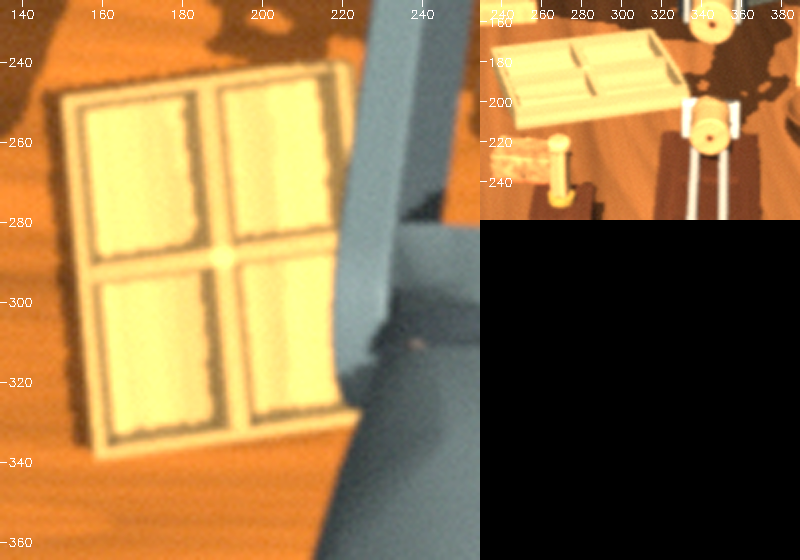

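The tray is clear of the arm apart from its right edge. Corners in the top crop are TL (61,98), TR (347,62) and BL (94,459), with the cross at (223,257). Next is a refit.

```bash
cat > tray.py <<'E'
from h import *
pt=[(61,98,.105,.083,.027),(347,62,.105,-.083,.027),(94,459,-.105,.083,.027),(223,257,0,0,.025)]
ps=[(13,48,-.105,.083,.027),(175,30,.105,.083,.027),(210,90,.105,-.083,.027),(37,112,-.105,-.083,.027)]
def f(p): return np.ravel([proj("top",T(p,q[2:]))[0]-np.array([135+(q[0]+.5)/4-.5,225+(q[1]+.5)/4-.5]) for q in pt]+[.3*(proj("side",T(p,q[2:]))[0]-np.array([230+(q[0]+.5)/2-.5,150+(q[1]+.5)/2-.5])) for q in ps])
r=least_squares(f,[.51,.33,.1]); print(r.x.round(4),np.degrees(r.x[2]),r.fun.reshape(-1,2).round(1).tolist())
for l in((.052,-.041),(-.052,-.041),(.052,.041),(-.052,.041)): print(l,T(r.x,(*l,0)).round(4))
E
python3 tray.py
```

```text
[0.5108 0.3339 0.1341] 7.683923549611031 [[0.5, -0.3], [-0.2, -0.6], [-0.1, 0.3], [-0.1, 0.1], [-0.4, 0.1], [-0.6, 0.0], [-0.2, -0.3], [-0.6, -0.2]]
(0.052, -0.041) [0.5678 0.3002 0.    ]
(-0.052, -0.041) [0.4647 0.2863 0.    ]
(0.052, 0.041) [0.5568 0.3815 0.    ]
(-0.052, 0.041) [0.4538 0.3676 0.    ]
```

```bash
python3 plan.py .5678,.3002,.15,7.7 .5678,.3002,.016,7.7
```

```text
t 40.5 pos [0.6166 0.0799 0.1967] yawY -10.9 tilt [-0.004   0.0003] F [-0.  -0.3 -0.6] open 0.492 grip 61 q6 0.13
.5678,.3002,.15,7.7 -> [ 0.2071 -0.0893  0.047 ] [-0.004 -0.    -0.324]
.5678,.3002,.016,7.7 -> [ 0.2072 -0.0888  0.181 ] [-0.004 -0.    -0.324]
```

```bash
echo '[[0.04,-0.018,0,0,0,-0.08,0],[0.09,-0.039,0,0,0,-0.16,0],[0.14,-0.06,0,0,0,-0.24,0],[0.185,-0.08,0,0,0,-0.324,0],[0.207,-0.089,0.02,0,0,-0.324,0],[0.207,-0.089,0.045,0,0,-0.324,0],[0.207,-0.089,0.08,0,0,-0.324,0],[0.207,-0.089,0.1,0,0,-0.324,0],[0.207,-0.089,0.1,0,0,-0.324,0],[0.207,-0.089,0.1,0,0,-0.324,0]]' | python3 jog.py | sed -n '2p;4,6p'
python3 plan.py .5678,.3002,.016,7.7
python3 - <<'E'
from h import *
s=ctrl.camera("side")
i=cv2.resize(s[130:230,230:370],None,fx=5,fy=5,interpolation=2); cv2.imwrite("pics/trayS.png",i)
a=cv2.imread("pics/sideD.png"); r=cv2.matchTemplate(s[185:230,225:310],a[195:216,237:300],cv2.TM_CCOEFF_NORMED); print(r.max(),cv2.minMaxLoc(r)[3],"expect (12,10)")
E
```

```text
eef_pos: [0.5704, 0.3, 0.1001]
wrist_force: [-0.9, -0.9, -0.1]
opening: 0.491
grasp_force: 61.1
t 41.7 pos [0.5704 0.3    0.1001] yawY 7.7 tilt [0.0014 0.0004] F [-0.9 -0.9 -0.1] open 0.491 grip 61 q6 0.17
.5678,.3002,.016,7.7 -> [ 0.0005 -0.0027  0.0841] [ 0.001 -0.    -0.001]
0.9985585 (12, 10) expect (12,10)
```

```bash
echo '[[0,-0.001,0.025,0,0,0,0],[0,-0.002,0.045,0,0,0,0],[0,-0.002,0.06,0,0,0,0],[0,-0.002,0.07,0,0,0,0],[0,-0.002,0.078,0,0,0,0],[0,-0.002,0.078,0,0,0,0]]' | python3 jog.py | sed -n '2p;4,6p'
python3 plan.py .5678,.3002,.0155,7.7
```

```text
eef_pos: [0.5673, 0.2996, 0.0205]
wrist_force: [-0.3, 0.5, -0.2]
opening: 0.485
grasp_force: 61.1
t 42.5 pos [0.5673 0.2996 0.0205] yawY 7.7 tilt [-0.0009 -0.0003] F [-0.3  0.5 -0.2] open 0.485 grip 61 q6 0.17
.5678,.3002,.0155,7.7 -> [0.0005 0.0006 0.005 ] [-0.001  0.    -0.   ]
```

```bash
echo '[[0,0,0.003,0,0,0,0],[0,0,0.005,0,0,0,0],[0,0,0.005,0,0,0,0]]' | python3 jog.py | sed -n '2p;4,6p'
echo '[[0,0,0,0,0,0,0.52],[0,0,0,0,0,0,0.56],[0,0,0,0,0,0,0.6],[0,0,0,0,0,0,0.6]]' | python3 jog.py | sed -n '2p;4,6p'
echo '[[0,0,-0.02,0,0,0,0.6],[0,0,-0.05,0,0,0,0.6],[0,0,-0.1,0,0,0,1],[0,0,-0.15,0,0,0,1],[0,0,-0.175,0,0,0,1],[0,0,-0.175,0,0,0,1],[0,0,-0.175,0,0,0,1]]' | python3 jog.py | sed -n '2p;4,6p'
python3 plan.py .6275,.1365,.19,-10.9
```

```text
eef_pos: [0.5676, 0.2997, 0.0161]
wrist_force: [0.5, 0.3, -2.1]
opening: 0.49
grasp_force: 61.1
eef_pos: [0.5676, 0.2997, 0.0162]
wrist_force: [0.0, -0.1, 0.0]
opening: 0.598
grasp_force: 0.0
eef_pos: [0.5669, 0.2995, 0.1905]
wrist_force: [-0.6, -0.1, 0.0]
opening: 1.002
grasp_force: 0.0
t 44.2 pos [0.5669 0.2995 0.1905] yawY 7.7 tilt [-0.001  -0.0003] F [-0.6 -0.1  0. ] open 1.002 grip 0 q6 0.17
.6275,.1365,.19,-10.9 -> [-0.1696  0.0383  0.0005] [-0.001  0.     0.324]
```

```bash
echo '[[-0.04,0.009,0,0,0,0.08,1],[-0.085,0.019,0,0,0,0.16,1],[-0.13,0.029,0,0,0,0.24,1],[-0.16,0.036,0,0,0,0.324,1],[-0.17,0.038,0,0,0,0.324,1],[-0.17,0.038,0.03,0,0,0.324,1],[-0.17,0.038,0.06,0,0,0.324,1],[-0.17,0.038,0.06,0,0,0.324,1],[-0.17,0.038,0.06,0,0,0.324,1]]' | python3 jog.py | sed -n '2p;4,6p'
python3 plan.py .6275,.1365,.036,-10.9
python3 -c "
from h import *
print(proj('side',[T((.6084,.0353,-.1906),(0,.074,.048)),T((.6084,.0353,-.1906),(0,.064,.048))]))"
```

```text
eef_pos: [0.628, 0.137, 0.1316]
wrist_force: [0.5, -0.0, -0.1]
opening: 0.999
grasp_force: 0.0
t 45.4 pos [0.628  0.137  0.1316] yawY -10.8 tilt [0.0002 0.0002] F [ 0.5 -0.  -0.1] open 0.999 grip 0 q6 0.22
.6275,.1365,.036,-10.9 -> [-0.0006 -0.0005  0.0956] [ 0.    -0.     0.002]
[[344.42459346 219.28922194]
 [344.36269336 221.64997993]]
```

```bash
echo '[[0,0,0.03,0,0,0,1],[0,0,0.06,0,0,0,1],[0,0,0.08,0,0,0,1],[0,0,0.095,0,0,0,1],[0,0,0.095,0,0,0,1],[0,0,0.095,0,0,0,1]]' | python3 jog.py | sed -n '2p;4,6p'
echo '[[0,0,0,0,0,0,0.7],[0,0,0,0,0,0,0.55],[0,0,0,0,0,0,0.4],[0,0,0,0,0,0,0],[0,0,0,0,0,0,0],[0,0,0,0,0,0,0]]' | python3 jog.py | sed -n '2p;4,6p'
echo '[[0,0,-0.02,0,0,0,0],[0,0,-0.05,0,0,0,0],[0,0,-0.1,0,0,0,0],[0,0,-0.14,0,0,0,0],[0,0,-0.14,0,0,0,0],[0,0,-0.14,0,0,0,0]]' | python3 jog.py | sed -n '2p;4,6p'
python3 plan.py .4647,.2863,.175,7.7
python3 - <<'E'
from h import *
s=ctrl.camera("side"); a=cv2.imread("pics/sideD.png"); r=cv2.matchTemplate(s[185:230,225:310],a[195:216,237:300],cv2.TM_CCOEFF_NORMED); print(r.max(),cv2.minMaxLoc(r)[3],"expect (12,10)")
E
```

```text
eef_pos: [0.6288, 0.1363, 0.0372]
wrist_force: [1.1, 0.1, 0.6]
opening: 0.998
grasp_force: 0.0
eef_pos: [0.6285, 0.1363, 0.037]
wrist_force: [-1.3, -0.5, 4.7]
opening: 0.489
grasp_force: 60.5
eef_pos: [0.6274, 0.1363, 0.1759]
wrist_force: [-0.9, 0.4, -0.9]
opening: 0.489
grasp_force: 60.8
t 47.6 pos [0.6274 0.1363 0.1759] yawY -10.9 tilt [-0.0005  0.    ] F [-0.9  0.4 -0.9] open 0.489 grip 61 q6 0.22
.4647,.2863,.175,7.7 -> [ 0.1166 -0.1881  0.001 ] [-0.001  0.    -0.324]
0.99856853 (12, 10) expect (12,10)
```

```bash
echo '[[0.02,-0.033,0,0,0,-0.07,0],[0.045,-0.073,0,0,0,-0.14,0],[0.07,-0.113,0,0,0,-0.21,0],[0.095,-0.153,0,0,0,-0.28,0],[0.11,-0.178,0,0,0,-0.324,0],[0.1165,-0.188,0.02,0,0,-0.324,0],[0.1165,-0.188,0.05,0,0,-0.324,0],[0.1165,-0.188,0.08,0,0,-0.324,0],[0.1165,-0.188,0.08,0,0,-0.324,0],[0.1165,-0.188,0.08,0,0,-0.324,0]]' | python3 jog.py | sed -n '2p;4,6p'
python3 plan.py .4647,.2863,.0165,7.7
```

```text
eef_pos: [0.4654, 0.2861, 0.0962]
wrist_force: [0.1, -0.4, -0.4]
opening: 0.492
grasp_force: 60.9
t 48.9 pos [0.4654 0.2861 0.0962] yawY 7.7 tilt [-0.0005 -0.0002] F [ 0.1 -0.4 -0.4] open 0.492 grip 61 q6 0.20
.4647,.2863,.0165,7.7 -> [ 0.0002 -0.0006  0.0797] [-0.001  0.    -0.   ]
```

```bash
echo '[[0,0,0.025,0,0,0,0],[0,0,0.045,0,0,0,0],[0,0,0.06,0,0,0,0],[0,0,0.07,0,0,0,0],[0,0,0.075,0,0,0,0],[0,0,0.075,0,0,0,0]]' | python3 jog.py | sed -n '2p;4,6p'
echo '[[0,0,0.002,0,0,0,0],[0,0,0.0045,0,0,0,0],[0,0,0.0045,0,0,0,0]]' | python3 jog.py | sed -n '2p;4,6p'
python3 plan.py
```

```text
eef_pos: [0.4654, 0.2862, 0.0212]
wrist_force: [-0.4, 0.7, -0.1]
opening: 0.487
grasp_force: 60.9
eef_pos: [0.4652, 0.2861, 0.0165]
wrist_force: [-0.5, 0.6, -0.6]
opening: 0.485
grasp_force: 60.9
t 50.0 pos [0.4652 0.2861 0.0165] yawY 7.7 tilt [-0.0002 -0.    ] F [-0.5  0.6 -0.6] open 0.485 grip 61 q6 0.20
```

```bash
echo '[[0,0,0,0,0,0,0.52],[0,0,0,0,0,0,0.56],[0,0,0,0,0,0,0.6],[0,0,0,0,0,0,0.6]]' | python3 jog.py | sed -n '2p;4,6p'
echo '[[0,0,-0.02,0,0,0,0.6],[0,0,-0.05,0,0,0,0.6],[0,0,-0.1,0,0,0,1],[0,0,-0.15,0,0,0,1],[0,0,-0.2,0,0,0,1],[0,-0.05,-0.23,0,0,0,1],[0,-0.1,-0.23,0,0,0,1],[0,-0.1,-0.23,0,0,0,1],[0,-0.1,-0.23,0,0,0,1]]' | python3 jog.py | sed -n '2p;4,6p'
python3 - <<'E'
from h import *
s=ctrl.camera("side"); t=ctrl.camera("top"); a=cv2.imread("pics/side0.png"); b=cv2.imread("pics/top0.png"); d=cv2.imread("pics/sideD.png")
def m(img,ref,x0,y0,x1,y1,n,g=8):
    r=cv2.matchTemplate(img[y0-g:y1+g,x0-g:x1+g],ref[y0:y1,x0:x1],cv2.TM_CCOEFF_NORMED); l=cv2.minMaxLoc(r)[3]; print(n,round(float(r.max()),3),l[0]-g,l[1]-g)
m(s,a,258,212,282,255,"marker"); m(s,a,236,217,266,242,"sand"); m(s,a,250,272,282,325,"finial"); m(s,a,382,188,440,230,"bowl"); m(s,a,432,275,475,322,"tin")
m(s,d,237,195,300,216,"tray vs D")
tr=(.5108,.3339,.1341); C=np.array([40,110,190])
hsv=cv2.cvtColor(s,cv2.COLOR_BGR2HSV)
for l in((.052,-.041),(-.052,-.041),(.052,.041),(-.052,.041)):
    for z in(.049,):
        u,v=proj("side",T(tr,(*l,z)))[0].round().astype(int); u2,v2=proj("top",T(tr,(*l,z)))[0].round().astype(int); print(l,(u,v),s[v-1:v+2,u-1:u+2].mean((0,1)).round(),(u2,v2),t[v2-1:v2+2,u2-1:u2+2].mean((0,1)).round())
# blobs: change vs sideD in tray area
g=cv2.absdiff(s,d)[150:220,230:350].sum(2)>90; n,_,st,c=cv2.connectedComponentsWithStats(g.astype(np.uint8))
for k in range(1,n):
    if st[k,4]>60: print(st[k],c[k]+[230,150])
cv2.imwrite("pics/fin_side.png",s); cv2.imwrite("pics/fin_top.png",t)
E
python3 plan.py
```

```text
eef_pos: [0.4653, 0.2862, 0.0166]
wrist_force: [-0.3, -0.2, -0.6]
opening: 0.596
grasp_force: 0.0
eef_pos: [0.3667, 0.273, 0.2469]
wrist_force: [-0.3, -0.8, 0.2]
opening: 1.0
grasp_force: 0.0
marker 0.976 0 0
sand 0.992 0 0
finial 0.997 0 0
bowl 0.998 0 0
tin 0.999 0 0
tray vs D 0.971 0 0
(0.052, -0.041) (np.int64(308), np.int64(180)) [ 99. 174. 232.] (np.int64(203), np.int64(263)) [ 86. 167. 234.]
(-0.052, -0.041) (np.int64(265), np.int64(186)) [ 95. 169. 228.] (np.int64(208), np.int64(309)) [ 84. 164. 231.]
(0.052, 0.041) (np.int64(299), np.int64(166)) [ 80. 142. 194.] (np.int64(167), np.int64(268)) [107. 192. 236.]
(-0.052, 0.041) (np.int64(258), np.int64(171)) [ 84. 149. 201.] (np.int64(171), np.int64(314)) [108. 192. 236.]
[  0   0  46  21 487] [245.83367556 157.68583162]
[  52    0   68   22 1071] [319.767507   158.20074697]
[101  22  19  48 503] [342.50497018 200.26441352]
t 51.8 pos [0.3672 0.2729 0.2466] yawY 7.6 tilt [0.0003 0.    ] F [-0.4 -0.2 -1. ] open 1.001 grip 0 q6 0.25
```

Everything checks out: the bystanders and marker have not moved, and both blanks are in their compartments with the robot clear. Handing in.

```bash
python3 -c "
from bench import ctrl
print(ctrl.hand_in())"
```

```text
the job is handed in; nothing more can be done
None
```

I finished and handed in the job at about 52 s, but the line never showed in the camera pictures, so I judge it only from the lead pressing 5–6 mm along the whole row: both blanks (there was no third) were laid in order and closed up, the marker is back in its block, one blank is in each of two compartments of the tray (which had been knocked aside), and nothing standing about was moved.

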